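UV pass for the stirring rods

TASK

Give the stirring rods their UV pass: with the carousel still at its start stop, hang every rod from the white rack in an eyelet of the carousel (one to an eyelet), shaft down through the ring and collar resting on it, then take the crank grip and turn the wheel anticlockwise (seen from above) one full turn, with all rods hanging in it. Afterwards stand all the rods, handle up, in the steel caddy, leave the wheel where the turn ended, and do not push aside or knock over the other things on the bench.

Things in the scene. Friction and masses are not known exactly. Their poses are not given: they have to be found in the camera images.
- rod1: Stirring rod 1, like the others; 162 mm, 0.1 kg, starts upright. Origin: centre of its lower end; z along it to the handle. Steel shaft 12 mm diameter from 0 to 100 mm (lowest 8 mm taper to 9 mm), steel collar 28 mm diameter from 100 to 105 mm, black handle 16 mm diameter from 105 to 152 mm, black head 26 mm diameter from 152 to 162 mm. May be absent.
- rod2: Stirring rod 2, like the others; 162 mm, 0.1 kg, starts upright. Origin: centre of its lower end; z along it to the handle. Steel shaft 12 mm diameter from 0 to 100 mm (lowest 8 mm taper to 9 mm), steel collar 28 mm diameter from 100 to 105 mm, black handle 16 mm diameter from 105 to 152 mm, black head 26 mm diameter from 152 to 162 mm. May be absent.
- rod3: Stirring rod 3, like the others; 162 mm, 0.1 kg, starts upright. Origin: centre of its lower end; z along it to the handle. Steel shaft 12 mm diameter from 0 to 100 mm (lowest 8 mm taper to 9 mm), steel collar 28 mm diameter from 100 to 105 mm, black handle 16 mm diameter from 105 to 152 mm, black head 26 mm diameter from 152 to 162 mm. May be absent.
- rod4: Stirring rod 4, like the others; 162 mm, 0.1 kg, starts upright. Origin: centre of its lower end; z along it to the handle. Steel shaft 12 mm diameter from 0 to 100 mm (lowest 8 mm taper to 9 mm), steel collar 28 mm diameter from 100 to 105 mm, black handle 16 mm diameter from 105 to 152 mm, black head 26 mm diameter from 152 to 162 mm. May be absent.
- eye1 (a point): Eyelet 1 of the carousel wheel: a steel ring, bore 16 mm, outside 34 mm, 10 mm high. The point is the centre of the ring's upper face, 130 mm above the table and 85 mm from the wheel axis; it goes round with the wheel. A rod put down through it hangs by its collar (rod origin then 100 mm below this point).
- eye2 (a point): Eyelet 2 of the carousel wheel: a steel ring, bore 16 mm, outside 34 mm, 10 mm high. The point is the centre of the ring's upper face, 130 mm above the table and 85 mm from the wheel axis; it goes round with the wheel. A rod put down through it hangs by its collar (rod origin then 100 mm below this point).
- eye3 (a point): Eyelet 3 of the carousel wheel: a steel ring, bore 16 mm, outside 34 mm, 10 mm high. The point is the centre of the ring's upper face, 130 mm above the table and 85 mm from the wheel axis; it goes round with the wheel. A rod put down through it hangs by its collar (rod origin then 100 mm below this point).
- eye4 (a point): Eyelet 4 of the carousel wheel: a steel ring, bore 16 mm, outside 34 mm, 10 mm high. The point is the centre of the ring's upper face, 130 mm above the table and 85 mm from the wheel axis; it goes round with the wheel. A rod put down through it hangs by its collar (rod origin then 100 mm below this point).
- wheel (a joint): Angle of the carousel wheel about its upright axis, rad: 0 at its start stop, growing as it turns anticlockwise seen from above; the end stop is at 6.4, just past one full turn (6.28). The friction is about 0.25 N m (3 N at the crank grip), so it stays where it is left.
- hub (a point): On the wheel's upright axis, top of the hub (24 mm radius), 140 mm above the table. Five arms 72 degrees apart: four end in eyelets, one carries the crank grip. Below it: a dark foot disc (100 mm radius, 12 mm high) and, 137 to 163 mm from the axis on one side, a white UV lamp panel 150 mm wide, 112 mm high, lower than the wheel.
- crank (a point): On the axis of the crank grip: an upright black plastic cylinder, 22 mm diameter, that spins freely on its pin, 85 mm from the wheel axis. It reaches from 137 to 184 mm above the table; this point is at 170 mm, the height to grip.
- rack: Fixed white plastic rack in which the rods start: a plate 240 x 64 x 10 mm, its top 118 mm above the table, on two end panels, with a row of four 18 mm holes along its own x axis at -81, -27, 27 and 81 mm. Rods hang in it by their collars, lower end 18 mm above the table. Origin on the table under its centre.
- caddy: Open steel caddy standing loose on the table, 204 x 54 x 90 mm (x, y, z), walls 4 mm, floor about 4 mm, split along its own x axis into four compartments about 46 x 46 mm, centres at x = -75, -25, 25 and 75 mm. Origin at the centre of its underside. Mass about 0.7 kg.
- beaker: Bystander, to be left alone: white plastic beaker, 68 mm wide, 85 mm high. Origin at its underside.
- reagent: Bystander, to be left alone: white reagent bottle with a red cap, 60 mm wide, 125 mm high. Origin at its underside.
- amber: Bystander, to be left alone: small amber bottle, 48 mm wide, 85 mm high. Origin at its underside.
- spatula: Bystander, to be left alone: white-handled spatula lying on the table, 150 mm long. Origin at its underside (middle of its length).
- jar: Bystander, to be left alone: small glass jar with a white lid, 52 mm wide, 60 mm high. Origin at its underside.
- dish: Bystander, to be left alone: shallow white dish, 90 mm wide, 20 mm high. Origin at its underside.

How it is judged (in metres and radians):
On the way, in this order (a step that is already met when the one before it is completed fails the run):
1. every rod hangs in an eyelet, the wheel still at its start stop (angle between each of rod1, rod2, rod3, rod4's own z axis and vertical below 0.15 rad and ((horizontal distance between rod1 and eye1 below 0.01 m and z of rod1 in the frame of eye1 between -0.108 and -0.094 m) or (horizontal distance between rod1 and eye2 below 0.01 m and z of rod1 in the frame of eye2 between -0.108 and -0.094 m) or (horizontal distance between rod1 and eye3 below 0.01 m and z of rod1 in the frame of eye3 between -0.108 and -0.094 m) or (horizontal distance between rod1 and eye4 below 0.01 m and z of rod1 in the frame of eye4 between -0.108 and -0.094 m)) and ((horizontal distance between rod2 and eye1 below 0.01 m and z of rod2 in the frame of eye1 between -0.108 and -0.094 m) or (horizontal distance between rod2 and eye2 below 0.01 m and z of rod2 in the frame of eye2 between -0.108 and -0.094 m) or (horizontal distance between rod2 and eye3 below 0.01 m and z of rod2 in the frame of eye3 between -0.108 and -0.094 m) or (horizontal distance between rod2 and eye4 below 0.01 m and z of rod2 in the frame of eye4 between -0.108 and -0.094 m)) and ((horizontal distance between rod3 and eye1 below 0.01 m and z of rod3 in the frame of eye1 between -0.108 and -0.094 m) or (horizontal distance between rod3 and eye2 below 0.01 m and z of rod3 in the frame of eye2 between -0.108 and -0.094 m) or (horizontal distance between rod3 and eye3 below 0.01 m and z of rod3 in the frame of eye3 between -0.108 and -0.094 m) or (horizontal distance between rod3 and eye4 below 0.01 m and z of rod3 in the frame of eye4 between -0.108 and -0.094 m)) and ((horizontal distance between rod4 and eye1 below 0.01 m and z of rod4 in the frame of eye1 between -0.108 and -0.094 m) or (horizontal distance between rod4 and eye2 below 0.01 m and z of rod4 in the frame of eye2 between -0.108 and -0.094 m) or (horizontal distance between rod4 and eye3 below 0.01 m and z of rod4 in the frame of eye3 between -0.108 and -0.094 m) or (horizontal distance between rod4 and eye4 below 0.01 m and z of rod4 in the frame of eye4 between -0.108 and -0.094 m)) and value of joint wheel below 0.5 rad), for 0.3 s.
2. the wheel has been turned one full turn with every rod still hanging in it (angle between each of rod1, rod2, rod3, rod4's own z axis and vertical below 0.15 rad and ((horizontal distance between rod1 and eye1 below 0.01 m and z of rod1 in the frame of eye1 between -0.108 and -0.094 m) or (horizontal distance between rod1 and eye2 below 0.01 m and z of rod1 in the frame of eye2 between -0.108 and -0.094 m) or (horizontal distance between rod1 and eye3 below 0.01 m and z of rod1 in the frame of eye3 between -0.108 and -0.094 m) or (horizontal distance between rod1 and eye4 below 0.01 m and z of rod1 in the frame of eye4 between -0.108 and -0.094 m)) and ((horizontal distance between rod2 and eye1 below 0.01 m and z of rod2 in the frame of eye1 between -0.108 and -0.094 m) or (horizontal distance between rod2 and eye2 below 0.01 m and z of rod2 in the frame of eye2 between -0.108 and -0.094 m) or (horizontal distance between rod2 and eye3 below 0.01 m and z of rod2 in the frame of eye3 between -0.108 and -0.094 m) or (horizontal distance between rod2 and eye4 below 0.01 m and z of rod2 in the frame of eye4 between -0.108 and -0.094 m)) and ((horizontal distance between rod3 and eye1 below 0.01 m and z of rod3 in the frame of eye1 between -0.108 and -0.094 m) or (horizontal distance between rod3 and eye2 below 0.01 m and z of rod3 in the frame of eye2 between -0.108 and -0.094 m) or (horizontal distance between rod3 and eye3 below 0.01 m and z of rod3 in the frame of eye3 between -0.108 and -0.094 m) or (horizontal distance between rod3 and eye4 below 0.01 m and z of rod3 in the frame of eye4 between -0.108 and -0.094 m)) and ((horizontal distance between rod4 and eye1 below 0.01 m and z of rod4 in the frame of eye1 between -0.108 and -0.094 m) or (horizontal distance between rod4 and eye2 below 0.01 m and z of rod4 in the frame of eye2 between -0.108 and -0.094 m) or (horizontal distance between rod4 and eye3 below 0.01 m and z of rod4 in the frame of eye3 between -0.108 and -0.094 m) or (horizontal distance between rod4 and eye4 below 0.01 m and z of rod4 in the frame of eye4 between -0.108 and -0.094 m)) and value of joint wheel above 6.1 rad), for 0.2 s.
At the end, for the whole second after the job is handed in: Every rod stands handle up in the caddy: its lower end inside the caddy's outline and less than 25 mm above the caddy's underside, leaning less than 0.65 rad, at rest; the caddy stands upright on the table; the wheel is at rest at more than 6.0 rad (x of rod1 in the frame of caddy between -0.1 and 0.1 m and y of rod1 in the frame of caddy between -0.026 and 0.026 m and z of rod1 in the frame of caddy between -0.005 and 0.025 m and angle between each of rod1, rod2, rod3, rod4's own z axis and vertical below 0.65 rad and linear speed of each of rod1, rod2, rod3, rod4 below 0.03 m/s and x of rod2 in the frame of caddy between -0.1 and 0.1 m and y of rod2 in the frame of caddy between -0.026 and 0.026 m and z of rod2 in the frame of caddy between -0.005 and 0.025 m and x of rod3 in the frame of caddy between -0.1 and 0.1 m and y of rod3 in the frame of caddy between -0.026 and 0.026 m and z of rod3 in the frame of caddy between -0.005 and 0.025 m and x of rod4 in the frame of caddy between -0.1 and 0.1 m and y of rod4 in the frame of caddy between -0.026 and 0.026 m and z of rod4 in the frame of caddy between -0.005 and 0.025 m and angle between caddy's own z axis and vertical below 0.1 rad and height (world z) of caddy below 0.01 m and value of joint wheel above 6 rad and velocity of joint wheel below 0.05 rad/s); the robot touches nothing.
It fails at once if a bystander is pushed more than 50 mm (distance of any of beaker, reagent, amber, spatula, jar, dish from where it was at the start of the episode above 0.05 m).
It fails at once if an upright bystander is knocked over (angle between any of beaker, reagent, amber, jar, dish's own z axis and vertical above 0.6 rad).
Of rod1, rod2, rod3, rod4 only 2 to 3 are there at a start; the rules pass over those that are not, and their reading is None.
At some moment in a run one of caddy may be knocked a few centimetres aside while the robot is not near it.
Once in a run the grip may slacken for a moment while it holds something.
It also fails if it takes over 210 s, if anything falls off the work surface, if the arm or the gripper's body presses on something with over 40 N, if the wrist force passes 120 N, or if a joint passes its speed limit or range.

ROBOT

A 6-joint arm with a two-finger parallel gripper is mounted at the origin on the work surface. World frame = base frame: x ahead of the robot, y to its left, z up, the work surface at z = 0. Lengths are in mm, angles in degrees, forces in N, time in s.
With the tool pointing down it reaches from about 325 to 775 mm from the base axis. Payload 5.5 kg.
Tool frame: the origin (TCP) lies at the very end of the fingers, on their centre line; the grasp point (between the pads) lies 19 mm behind it; z points along the fingers, x is the direction in which the jaws open and shut, and the axes are right-handed (so a half turn about z gives the same grasp; the last joint's range is limited). The gripper opens to 88 mm and grips with 3 to 60 N. Pads are 20 mm wide; open, the fingers measure 115 mm over their backs; the gripper's body (75 mm by 178 mm) begins 61 mm behind the grasp point.
Start: joints at [-75.957, 5.22, 70.514, -0, 104.267, -3.249], TCP at [178.343, -572.896, 222.631] pointing down, gripper open.
Joint ranges: [-164.24, 164.24], [-49.07, 125.15], [9.68, 141.18], [-86.29, 266.29], [3.28, 154.24], [-151.56, 151.56]. Speed limits (degrees/s): [147.25, 147.25, 172.46, 180, 180, 180].

INTERFACE

Orientations are given as [roll, pitch, yaw] about the fixed x, y, z axes, in that order (R = Rz(yaw) Ry(pitch) Rx(roll)).
In Python, from workcell import env gives the robot as it stands.
- The arm moves only by the shell command python3 -m crank 'ROWS'. ROWS is JSON, a list of rows, each a list of 3 entries, a list of its own where there are three numbers: the shift along the tool's x, y, z in mm, then the turn, a rotation vector about the tool's x, y, z in degrees, then the closure in counts, from 0 (fully open) to 255 (shut). In form: [[[dx, dy, dz], [wx, wy, wz], gripper], ...]. A call has 1 to 10 rows; each row is the pose to reach, as a shift and turn from the pose commanded when the call began, along the tool's axes at that moment; what a row does not reach only later rows make up. A row lasts 1/8 s, in which the tool goes at most 62.5 mm and 10.7 degrees, less where a joint would pass 70% of its speed; a pose out of reach is approached as far as the arm can. A call with a gripper value outside its range is refused whole. The fingers move at their own pace and stop on an object; the grip force is fixed at half the most. Time passes only in rows, so rows that repeat a pose let the fingers close. It gives the time, the measured TCP pose, the force and the opening at its end, in the units of the state.
- env.state(): the state, without advancing time (a new reading comes with each control period).
- env.read_camera(name): name is "side" or "top" or "wrist"; returns (picture, depth): 400x640x3 uint8, red, green, blue; 400x640 float32, mm along the optical axis (not along the pixel's ray), 0 where there is no reading.
- env.camera_info(name): a dict with "intrinsics" (3x3 intrinsics, pixels), "origin" and "orientation" of the camera in the world. Camera axes: x right, y up, looking along -z (the intrinsics and any distortion apply to the point x, -y, -z); pixel columns grow to the right and rows downward; lengths in mm; the calibration is good to about 2 mm. The wrist camera is an equidistant fisheye: a pixel r from the principal point sees the ray r / f radians off the axis. A picture is of the moment at which its call begins: read the wrist's pose just before it. camera_info takes no time and is no camera call; for the wrist camera it gives the pose at the moment of the call.
- env.close_job(): hands the job in, once; it reports no verdict.
The state is a dict: "t": time; "q": joint angles; "joint_vel": joint speeds; "joint_torque": joint torques, N m; "tool_pos": TCP position; "ee_rot": TCP orientation; "wrist_force": force on the tool from outside, world axes, zero at the start; "wrist_torque": the same for the moment, N m; "opening": opening from 0.0 (shut) to 1.0 (fully open).
Only numpy, scipy, OpenCV 4.12 (cv2) and the standard library are available. Lean on these libraries where they do the work, as an engineer would, in place of code of your own. Each camera call takes 0.05 s, during which the arm holds its last target.

## Working session

There is one attempt and no reset: what is moved stays moved. The work goes in short steps, Python scripts to look and compute and a shell command to move; the robot and the scene stay as the last step left them, time stands still between calls to the robot, and variables do not carry over. Pictures are saved under pics/ and viewed, and the job is handed in when it is done.

```bash
ls; mkdir -p pics
python3 - <<'E'
from workcell import env
import cv2
print(env.state())
for n in ["side","top","wrist"]:
    i=env.camera_info(n);print(n,i)
    p,d=env.read_camera(n);cv2.imwrite(f"pics/{n}0.png",p[:,:,::-1])
    import numpy as np;np.save(f"pics/{n}0.npy",d)
E
```

```text
pics
{'t': 0.0, 'q': array([-7.59562380e+01,  5.26350009e+00,  7.05826662e+01,  1.08404235e-03,
        1.04266595e+02, -3.24846859e+00]), 'joint_vel': array([ 0.01011045,  0.02549985,  0.09824068, -0.01862339, -0.02349665,
       -0.0167362 ]), 'joint_torque': array([ 1.25412840e-03, -4.46456051e+01, -4.06446791e+01,  6.98922272e-02,
        2.94623512e-02, -1.69779119e-04]), 'tool_pos': array([ 178.28038426, -572.58559143,  221.49503949]), 'ee_rot': array([-1.79992561e+02,  1.12520347e-01, -7.27074960e+01]), 'wrist_force': array([-0.54078454, -0.47160747,  0.22911376]), 'wrist_torque': array([-0.00667271,  0.01457966, -0.03245664]), 'opening': 0.9992661845828221}
side {'intrinsics': array([[391.27841205,   0.        , 325.96252644],
       [  0.        , 391.27841205, 198.35991986],
       [  0.        ,   0.        ,   1.        ]]), 'origin': array([145.24256567, 614.24431586, 885.6259323 ]), 'orientation': array([  43.36313999,   -0.40894621, -146.16156844])}
top {'intrinsics': array([[469.20000769,   0.        , 309.94802284],
       [  0.        , 469.20000769, 194.40837401],
       [  0.        ,   0.        ,   1.        ]]), 'origin': array([ 268.90440937,  -20.62915862, 1567.61153331]), 'orientation': array([ 11.64838622,   0.16405006, -84.90112469])}
wrist {'intrinsics': array([[309.70691629,   0.        , 319.82301918],
       [  0.        , 309.70691629, 198.45377834],
       [  0.        ,   0.        ,   1.        ]]), 'origin': array([ 252.8987109 , -549.92805683,  384.52294365]), 'orientation': array([-16.40928058,   0.11826184, -72.75817987])}
```

View pics/side0.png

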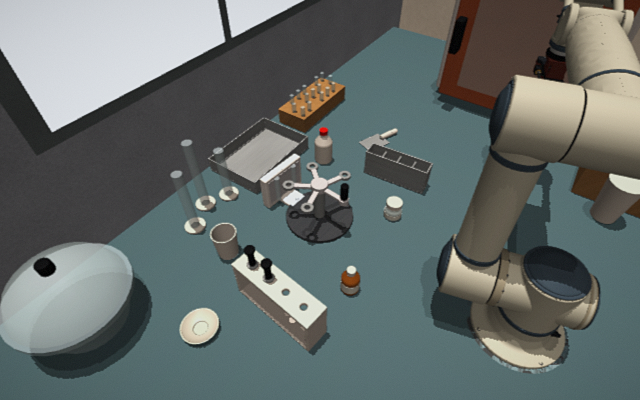

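View pics/top0.png

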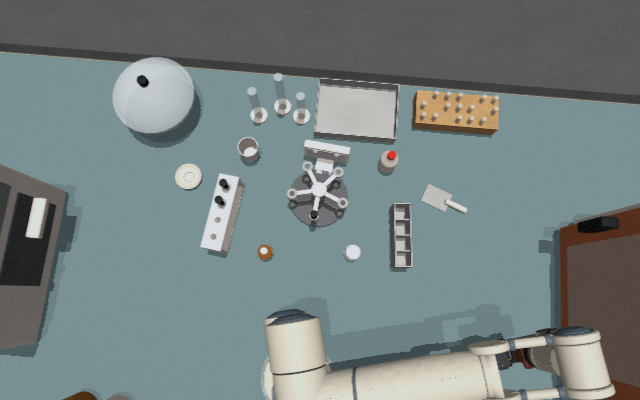

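View pics/wrist0.png

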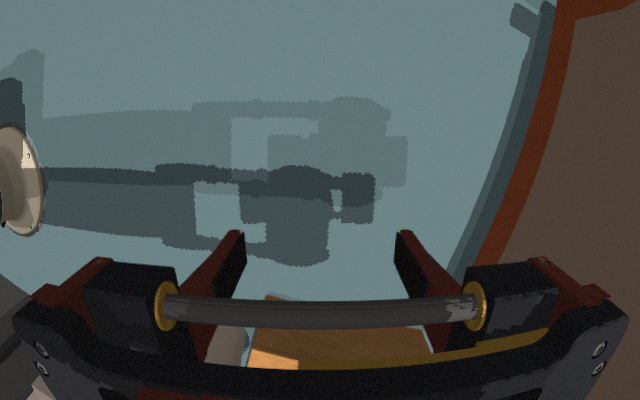

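The side and top pictures show two rods (heads at top-view pixels (224,185) and (219,200)) in the rack, the carousel at about (319,190) with its crank at (314,215), and the caddy at (402,235).

```bash
cat > h.py <<'E'
import numpy as np, cv2
from scipy.spatial.transform import Rotation as R
from workcell import env
def cam(n,info=None):
    i=info or env.camera_info(n)
    return i['intrinsics'],np.array(i['origin']),R.from_euler('xyz',i['orientation'],degrees=True).as_matrix()
def rays(n,uv,info=None):
    K,o,M=cam(n,info); uv=np.atleast_2d(uv).astype(float)
    x=(uv[:,0]-K[0,2])/K[0,0]; y=(uv[:,1]-K[1,2])/K[1,1]
    if n=='wrist':
        r=np.hypot(x,y)+1e-12; s=np.sin(r)/r
        d=np.c_[x*s,-y*s,-np.cos(r)]
    else: d=np.c_[x,-y,-np.ones(len(x))]
    return o,d@M.T
def onplane(n,uv,z,info=None):
    o,d=rays(n,uv,info); return o+d*((z-o[2])/d[:,2])[:,None]
def proj(n,P,info=None):
    K,o,M=cam(n,info); c=(np.atleast_2d(P)-o)@M; X=np.c_[c[:,0],-c[:,1],-c[:,2]]
    if n=='wrist':
        h=np.hypot(X[:,0],X[:,1]); th=np.arctan2(h,X[:,2]); return np.c_[X[:,0]*th/h*K[0,0]+K[0,2],X[:,1]*th/h*K[1,1]+K[1,2]]
    return np.c_[X[:,0]/X[:,2]*K[0,0]+K[0,2],X[:,1]/X[:,2]*K[1,1]+K[1,2]]
def cloud(n,d,info=None):
    v,u=np.mgrid[0:400,0:640]; uv=np.c_[u.ravel(),v.ravel()]
    o,r=rays(n,uv,info); K,_,M=cam(n,info)
    ax=-(M[:,2]); return (o+r*(d.ravel()/(r@ax))[:,None]).reshape(400,640,3)
def snap(tag,n='wrist'):
    info=env.camera_info(n); p,d=env.read_camera(n)
    cv2.imwrite(f'pics/{tag}.png',p[:,:,::-1]); np.savez(f'pics/{tag}.npz',p=p,d=d,info=np.array([info],dtype=object))
    return info,p,d
E
python3 - <<'E'
from h import *
p=cv2.imread('pics/top0.png'); d=np.load('pics/top0.npy')
P=cloud('top',d)
for nm,(u,v) in dict(tab=(300,300),head1=(224,185),head2=(219,200),hub=(319,190),crank=(314,214),cad=(402,206)).items(): print(nm,P[v,u].round(1))
c=p[130:280,180:470]; cv2.imwrite('pics/topz.png',cv2.resize(c,None,fx=2.7,fy=2.7,interpolation=cv2.INTER_CUBIC))
s=cv2.imread('pics/side0.png')[140:350,180:450]; cv2.imwrite('pics/sidez.png',cv2.resize(s,None,fx=2.8,fy=2.8,interpolation=cv2.INTER_CUBIC))
E
```

```text
tab [237.5  13.6   3.3]
head1 [559.3 270.9 180.8]
head2 [512.3 280.4 179.3]
hub [577.8 -17.2 141.6]
crank [494.5  -8.7 182.4]
cad [ 568.4 -293.3   48.4]
```

View pics/topz.png

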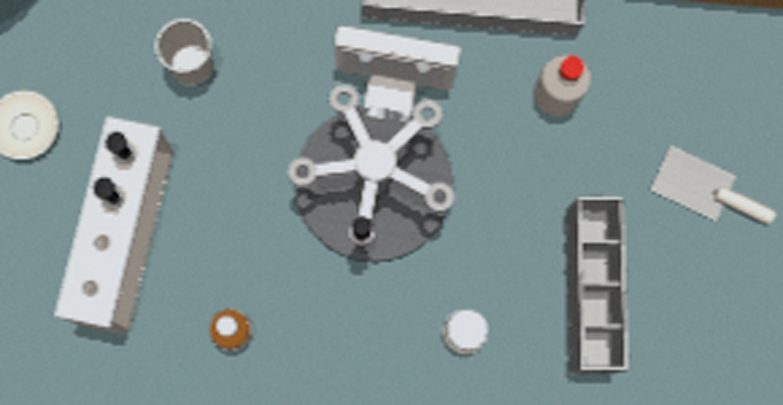

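View pics/sidez.png

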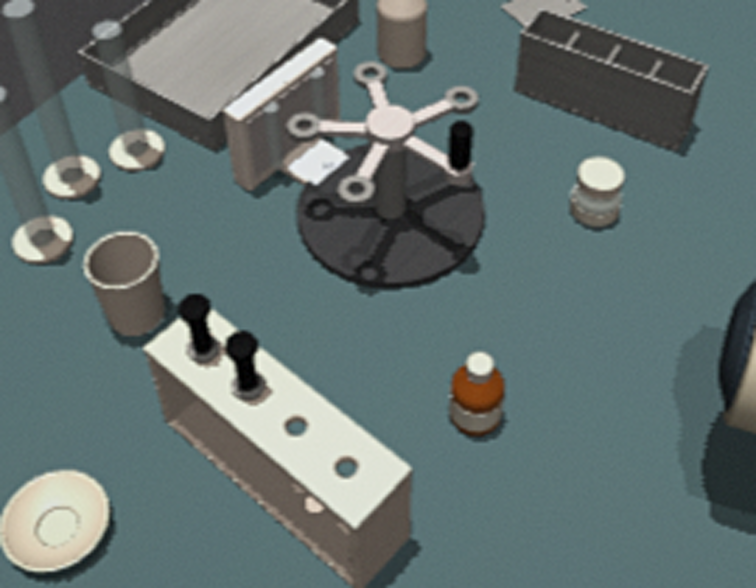

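Run:
```python
from h import *
z=lambda u,v:(u/2.7+180-.3,v/2.7+130-.3)
e=[z(*a) for a in [(344,98),(428,113),(302,171),(439,195)]]
E=onplane('top',e,130); C=onplane('top',[z(362,224)],184); H=onplane('top',[z(375,160)],140)
print('eyes',E.round(1)[:,:2],'crank',C.round(1),'hub',H.round(1))
for P in E:print(np.linalg.norm(P[:2]-H[0,:2]),np.degrees(np.arctan2(*(P-H[0])[1::-1])))
P=C[0];print(np.linalg.norm(P[:2]-H[0,:2]),np.degrees(np.arctan2(*(P-H[0])[1::-1])))
print('heads',onplane('top',[z(116,143),z(104,187)],180).round(1))
print('holes',onplane('top',[z(102,242),z(90,288)],118).round(1))
print('caddy corners',onplane('top',[z(578,199),z(623,199),z(582,369),z(627,368)],90).round(1))
print('amber,jar,beaker,reag,dish',onplane('top',[z(227,326),z(466,328),z(183,40),z(571,68),z(25,126)],[85,60,85,125,20]).round(1))
i=env.camera_info('wrist');s=env.state()
T=R.from_euler('xyz',s['ee_rot'],degrees=True).as_matrix()
print('cam in tool',T.T@(i['origin']-s['tool_pos'])); M=cam('wrist')[2]; print('cam axis in tool',T.T@-M[:,2], 'cam x in tool',T.T@M[:,0])
print('tcp pix',proj('wrist',s['tool_pos']))
```

```text
eyes [[654.5  26.9]
 [645.1 -72.6]
 [563.   67.6]
 [548.8 -92.8]] crank [[498.2  -7.7 184. ]] hub [[581.3 -15.7 140. ]]
84.66462435989438 30.214010537369237
85.4802029020198 -41.77462406743637
85.21758411314335 102.39219579120915
83.66289616712594 -112.8597281564668
83.48105350843035 174.50112032510256
heads [[566.4 276.  180. ]
 [515.1 283.  180. ]]
holes [[461.6 290.6 118. ]
 [407.4 297.5 118. ]]
caddy corners [[ 566.3 -259.2   90. ]
 [ 571.1 -312.4   90. ]
 [ 367.4 -274.4   90. ]
 [ 373.2 -326.    90. ]]
amber,jar,beaker,reag,dish [[ 380.6  139.6   85. ]
 [ 405.3 -140.2   60. ]
 [ 722.2  231.    85. ]
 [ 716.  -237.   125. ]
 [ 612.3  427.1   20. ]]
cam in tool [   0.22283648  -78.00361776 -162.87538358]
cam axis in tool [-5.64774066e-04  2.82564670e-01  9.59248085e-01] cam x in tool [9.99999566e-01 8.70564844e-04 3.32325869e-04]
tcp pix [[319.64940669 248.06020347]]
```

```bash
python3 -m crank '[[[-30,-32,-60],[0,0,-10],0],[[-70,-80,-97],[0,0,-20],0],[[-110,-120,-97],[0,0,-30],0],[[-150,-160,-97],[0,0,-40],0],[[-190,-200,-97],[0,0,-50],0],[[-230,-245,-97],[0,0,-60],0],[[-270,-290,-97],[0,0,-70],0],[[-310,-335,-97],[0,0,-80],0],[[-350,-380,-97],[0,0,-90],0],[[-380,-420,-97],[0,0,-100],0]]'
```

```text
t: 1.4
tool_pos: [467.0, -83.0, 319.7]
ee_rot: [180.0, -0.0, 27.7]
wrist_force: [-0.1, -1.2, -0.6]
opening: 0.999
```

```bash
python3 -m crank '[[[20,-15,0],[0,0,-10],0],[[40,-30,0],[0,0,-20],0],[[62,-46,0],[0,0,-30],0],[[62,-46,0],[0,0,-40],0],[[62,-46,0],[0,0,-50],0],[[62,-46,0],[0,0,-60],0],[[62,-46,0],[0,0,-62.7],0],[[62,-46,0],[0,0,-62.7],0],[[62,-46,0],[0,0,-62.7],0]]'
python3 - <<'E'
from h import *
s=env.state(); print(s['tool_pos'],s['ee_rot'],s['q'])
snap('w1')
E
```

```text
t: 2.52
tool_pos: [500.4, -15.9, 319.5]
ee_rot: [-180.0, -0.0, 89.9]
wrist_force: [0.1, 0.3, 0.2]
opening: 0.998
[500.37237644 -15.93012037 319.48414297] [-1.79983267e+02 -3.84559855e-03  8.99314111e+01] [-5.71924682e+00 -7.57596414e+00  7.31961185e+01  2.39304378e-03
  1.14396876e+02 -9.56496703e+01]
```

View pics/w1.png

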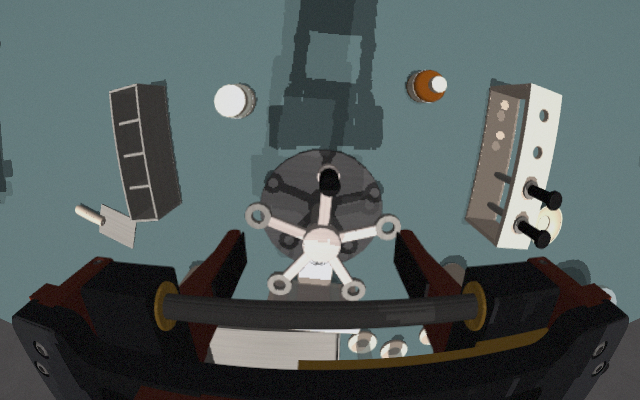

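The wrist view shows all four eyelets at (258,216), (387,228), (354,290), (280,286), crank (328,180), hub (320,246), and the two rods at the right (540,195), (530,235).

```bash
cat > wheel.py <<'E'
from h import *
import sys
from scipy.optimize import least_squares
def load(tag):
    f=np.load(f'pics/{tag}.npz',allow_pickle=True); return f['p'],f['d'],f['info'][0]
def ring(p,info,c,n='wrist',half=24):
    # rectified top-down patch of the plane z=130 around c, 0.5 mm/px; dark-bore blob and outer blob
    pass
def patch(p,info,c,z,half=26,s=0.25,n='wrist'):
    g=np.arange(-half,half,s); X,Y=np.meshgrid(g,g)
    uv=proj(n,np.c_[c[0]+X.ravel(),c[1]+Y.ravel(),np.full(X.size,z)],info).reshape(X.shape+(2,)).astype(np.float32)
    return cv2.remap(p,uv[...,0],uv[...,1],cv2.INTER_LINEAR)
E
python3 - <<'E'
from wheel import *
p,d,info=load('w1')
H=np.array([581.3,-15.7])
a0=174.5
out=[]
for k,(ang,z) in enumerate([(30.2,130),(-41.8,130),(102.2,130),(-113.8,130),(174.5,184),(None,140)]):
    c=H+(0 if ang is None else 85*np.array([np.cos(np.radians(ang)),np.sin(np.radians(ang))]))
    q=patch(p,info,c,z); cv2.circle(q,(104,104),2,(255,0,0),-1); out.append(q)
cv2.imwrite('pics/patch.png',np.vstack([np.hstack(out[:3]),np.hstack(out[3:])])[:,:,::-1])
P=cloud('wrist',d,info)
for uv in [(320,246),(328,178),(258,216),(250,207)]: print(P[uv[1],uv[0]])
E
```

```text
[584.06018418 -15.92064119 140.67188319]
[489.96650168  -7.90468784 184.55591819]
[ 595.13664522 -119.3667188     1.52459212]
[ 537.63034342 -100.97699706  130.09370394]
```

View pics/patch.png

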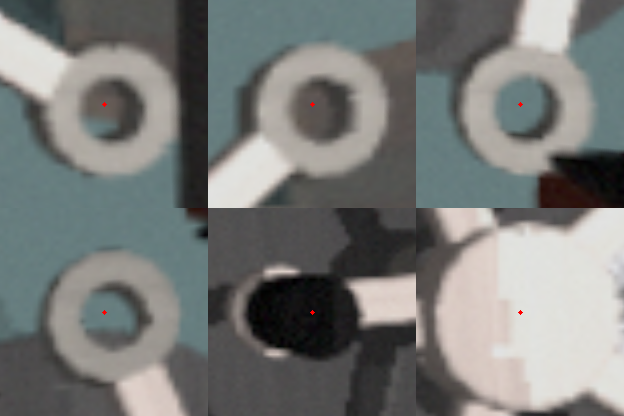

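```bash
python3 -m crank '[[[50,-5,0],[0,0,0],0],[[100,-10,0],[0,0,0],0],[[150,-15,0],[0,0,0],0],[[200,-20,0],[0,0,0],0],[[250,-25,0],[0,0,0],0],[[295,-30,0],[0,0,0],0],[[295,-30,0],[0,0,0],0],[[295,-30,0],[0,0,0],0]]'
python3 - <<'E'
from wheel import *
s=env.state(); print(s['tool_pos'],s['ee_rot'],s['q'])
info,p,d=snap('w2')
out=[patch(p,info,c,z) for c,z in [((566.4,276),180),((515.1,283),180),((461.6,290.6),118)]]+[patch(p,info,c,z) for c,z in [((407.4,297.5),118),((566.4,276),123),((515.1,283),123)]]
for q in out: cv2.circle(q,(104,104),2,(255,0,0),-1)
cv2.imwrite('pics/patch2.png',np.vstack([np.hstack(out[:3]),np.hstack(out[3:])])[:,:,::-1])
E
```

```text
t: 3.58
tool_pos: [470.5, 278.6, 319.6]
ee_rot: [-180.0, 0.0, 90.0]
wrist_force: [-0.2, 0.4, 0.3]
opening: 1.006
[470.53285327 278.63910717 319.58835622] [-1.79998048e+02  3.30915500e-02  8.99815689e+01] [ 2.70867142e+01 -5.53187897e-01  6.65000373e+01 -3.12882089e-02
  1.14069963e+02 -6.29076109e+01]
```

View pics/w2.png

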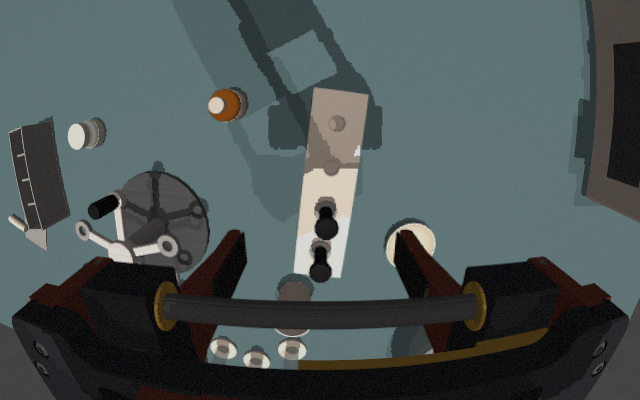

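View pics/patch2.png

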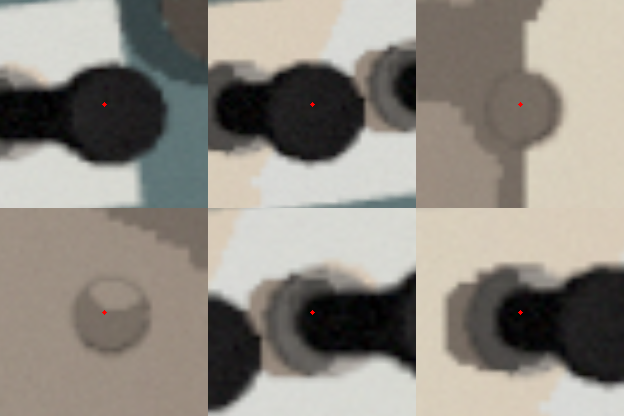

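Heads are sharp: refined rod axes at (568.9, 278.5) and (515.6, 285.0), and the row runs at -7°. Going to the far rod.

```bash
python3 -m crank '[[[0,49,0],[0,0,0],0],[[0,98.4,0],[0,0,0],0],[[0,98.4,0],[0,0,0],0],[[0,98.4,40],[0,0,0],0],[[0,98.4,80],[0,0,0],0],[[0,98.4,120],[0,0,0],0],[[0,98.4,150],[0,0,0],0],[[0,98.4,175],[0,0,0],0],[[0,98.4,190],[0,0,0],0],[[0,98.4,190],[0,0,0],0]]'
python3 - <<'E'
from h import *
snap('w3')
print(env.state()['tool_pos'])
E
```

```text
t: 4.88
tool_pos: [568.2, 278.4, 129.3]
ee_rot: [-179.9, 0.0, 90.0]
wrist_force: [0.5, -0.3, -0.3]
opening: 0.998
[568.81771027 278.72076165 130.53946931]
```

View pics/w3.png

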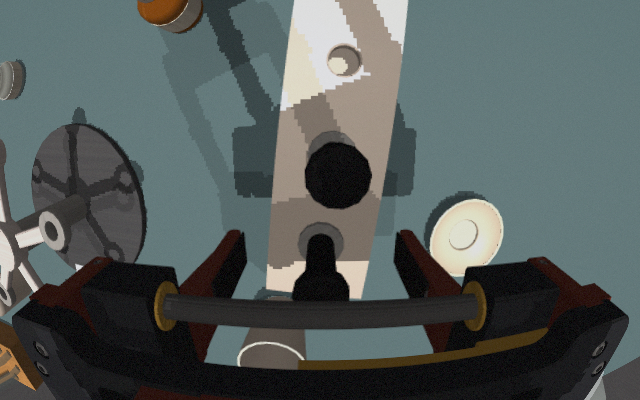

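The rod (handle at (320,255)) sits centred between the fingers. Closing.

```bash
python3 -m crank '[[[0,0,0],[0,0,0],255],[[0,0,0],[0,0,0],255],[[0,0,0],[0,0,0],255],[[0,0,0],[0,0,0],255],[[0,0,0],[0,0,0],255],[[0,0,0],[0,0,0],255],[[0,0,0],[0,0,0],255],[[0,0,0],[0,0,0],255]]'
python3 - <<'E'
from h import *
snap('w4')
print(env.state()['tool_pos'],env.state()['wrist_force'])
E
```

```text
t: 5.92
tool_pos: [568.8, 279.1, 129.6]
ee_rot: [-180.0, 0.0, 90.0]
wrist_force: [-0.2, 0.1, -0.8]
opening: 0.282
[568.86829894 279.02107042 129.60296777] [-0.04988434  0.24197969 -1.07919846]
```

View pics/w4.png

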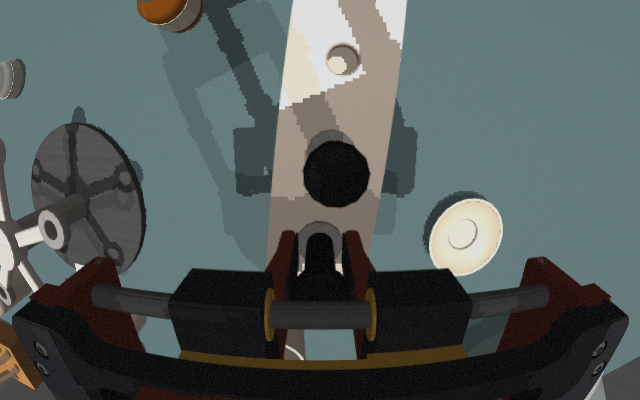

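```bash
python3 -m crank '[[[0,0,0],[0,0,0],255],[[0,0,0],[0,0,0],255],[[0,0,0],[0,0,0],255],[[0,0,0],[0,0,0],255]]'; python3 -m crank '[[[0,0,-10],[0,0,0],255],[[0,0,-30],[0,0,0],255],[[0,0,-60],[0,0,0],255],[[0,0,-100],[0,0,0],255],[[0,0,-140],[0,0,0],255],[[0,0,-180],[0,0,0],255],[[0,0,-200],[0,0,0],255],[[0,0,-200],[0,0,0],255],[[0,0,-200],[0,0,0],255]]'
python3 - <<'E'
from h import *
snap('w5')
print(env.state()['tool_pos'],env.state()['wrist_force'])
E
```

```text
t: 6.48
tool_pos: [568.9, 279.0, 129.6]
ee_rot: [-180.0, 0.0, 90.0]
wrist_force: [0.4, 0.3, -0.9]
opening: 0.283
t: 7.6
tool_pos: [568.8, 279.0, 329.0]
ee_rot: [-180.0, 0.0, 90.0]
wrist_force: [-0.6, 0.1, -1.6]
opening: 0.287
[568.67363551 279.01838445 328.3635104 ] [-0.25207703  0.84372425 -1.17641795]
```

View pics/w5.png

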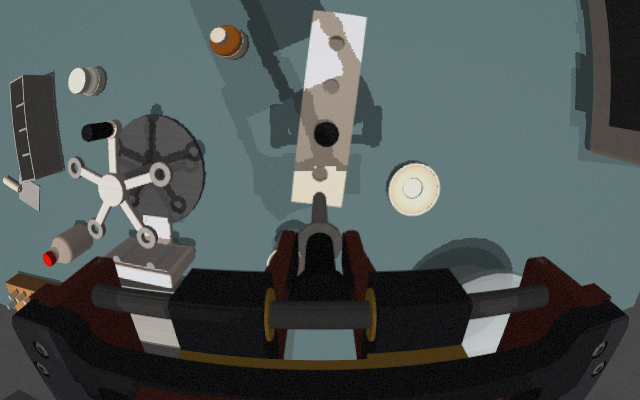

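Run:
```python
from wheel import *
p,d,info=load('w5')
T=np.array([568.7,279.0,328.4])
for dz in (-111.6,-61.6,-11.6+5): print(proj('wrist',T+[0,0,dz],info))
for dz in (-111.6,-100,-80):
    a=proj('wrist',[T+[0,-6,dz],T+[0,6,dz]],info); print('edges',dz,a.round(1))
g=p[180:310,250:390]; cv2.imwrite('pics/z5.png',cv2.resize(g,None,fx=5,fy=5,interpolation=cv2.INTER_NEAREST)[:,:,::-1])
```

```text
[[319.8831182  194.35212763]]
[[319.89878332 211.87910553]]
[[319.92486334 241.40389862]]
edges -111.6 [[313.4 194.4]
 [326.4 194.3]]
edges -100 [[313.1 197.9]
 [326.7 197.9]]
edges -80 [[312.6 204.7]
 [327.2 204.7]]
```

View pics/z5.png

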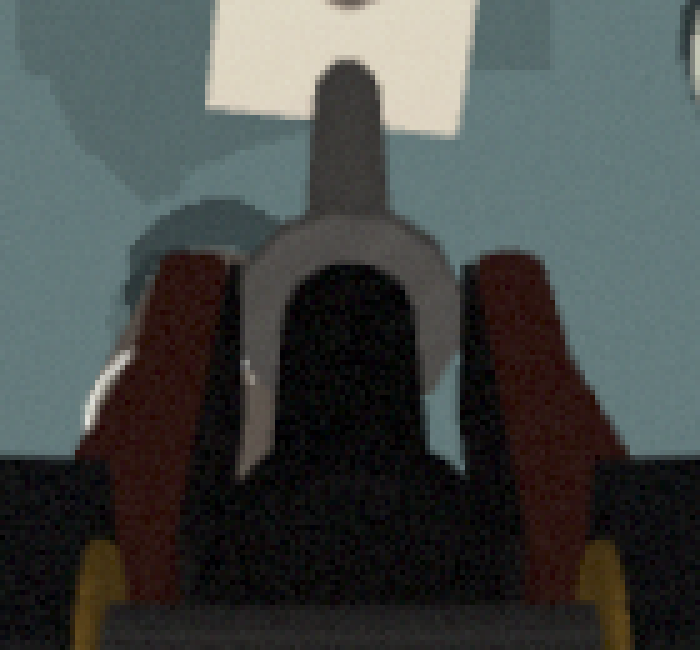

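Run:
```python
from wheel import *
p,d,info=load('w5')
T=np.array([568.7,279.0,328.4])
for dx in (0,1,2): print(dx,'tip front',proj('wrist',T+[dx-4.5,0,-111.6],info),'collar front lo/hi',proj('wrist',[T+[dx-14,0,-11.6],T+[dx-14,0,-6.6]],info).round(1),'handle front low',proj('wrist',T+[dx-8,0,-6.6],info).round(1))
g=cv2.cvtColor(p,cv2.COLOR_RGB2GRAY); print(g[186:200,320]); print(g[216:245,320])
P=cloud('wrist',d,info); print(P[200:222:4,320].round(1))
```

```text
0 tip front [[319.87845232 189.63528436]] collar front lo/hi [[319.9 216.7]
 [319.9 219.6]] handle front low [[319.9 229.1]]
1 tip front [[319.87949336 190.6868272 ]] collar front lo/hi [[319.9 218.3]
 [319.9 221.2]] handle front low [[319.9 230.7]]
2 tip front [[319.88053203 191.7364683 ]] collar front lo/hi [[319.9 219.8]
 [319.9 222.8]] handle front low [[319.9 232.2]]
[214 214 214 214 213 180  87  58  57  58  55  58  62  58]
[60 59 61 60 57 57 58 67 73 73 73 76 80 77 79 77 58 13 14  5 15 11 12  8
  7  4  4  2 10]
[[564.  279.1 250.7]
 [564.4 279.1 260.4]
 [564.2 279.1 271.1]
 [563.3 279.1 282.9]
 [564.  279.1 289.3]
 [564.3 279.1 296.5]]
```

```bash
python3 -m crank '[[[-35,12,0],[0,0,0],255],[[-70,24,0],[0,0,0],255],[[-105,36,0],[0,0,0],255],[[-140,48,0],[0,0,0],255],[[-175,60,0],[0,0,0],255],[[-210,72,0],[0,0,0],255],[[-235,80,0],[0,0,0],255],[[-250.5,86,5],[0,0,0],255],[[-250.5,86,8],[0,0,0],255],[[-250.5,86,8],[0,0,0],255]]'
python3 - <<'E'
from wheel import *
s=env.state();T=s['tool_pos'];print(T,s['ee_rot'],s['opening'])
info,p,d=snap('w6')
out=[patch(p,info,c,130) for c in [(656.5,28.3),(646.4,-70.8),(564.6,68.6),(549.,-92.5)]]
for q in out: cv2.circle(q,(104,104),2,(255,0,0),-1)
cv2.imwrite('pics/patch6.png',np.hstack(out)[:,:,::-1])
g=p[120:310,240:400]; cv2.imwrite('pics/z6.png',cv2.resize(g,None,fx=4,fy=4,interpolation=cv2.INTER_NEAREST)[:,:,::-1])
for dx in (0,1,2): print(dx,'tip front',proj('wrist',T+[dx-4.5,0,-111.6],info),'collar front lo/hi',proj('wrist',[T+[dx-14,0,-11.6],T+[dx-14,0,-6.6]],info).round(1),'handle front low',proj('wrist',T+[dx-8,0,-6.6],info).round(1))
E
```

```text
t: 8.9
tool_pos: [654.5, 29.5, 320.8]
ee_rot: [-179.9, -0.0, 90.0]
wrist_force: [-1.0, -0.2, -1.2]
opening: 0.286
[654.49488585  29.48518023 320.77561307] [-1.79913719e+02 -2.43224583e-02  9.00456051e+01] 0.2855645401633268
0 tip front [[319.81610168 190.01139177]] collar front lo/hi [[319.9 217.2]
 [320.  220.2]] handle front low [[320.  229.7]]
1 tip front [[319.81617759 191.06501781]] collar front lo/hi [[319.9 218.8]
 [320.  221.8]] handle front low [[320.  231.2]]
2 tip front [[319.8162534 192.1167317]] collar front lo/hi [[319.9 220.4]
 [320.  223.3]] handle front low [[320.  232.8]]
```

View pics/z6.png

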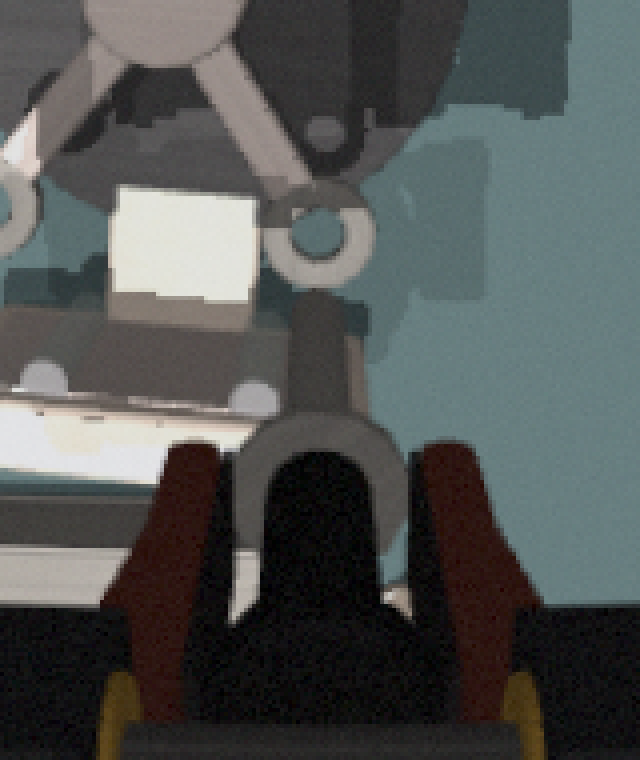

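View pics/patch6.png

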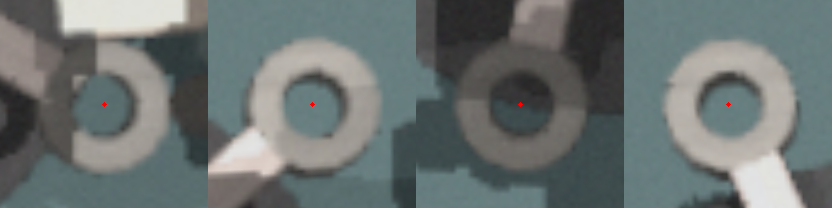

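Eyelet 1 at (655.9–656.5, 28.7) and the held rod line up in the picture (tip at column 319.5, bore at column 319.7). Lowering in stages.

```bash
python3 -m crank '[[[-0.4,-0.2,30],[0,0,0],255],[[-0.4,-0.2,55],[0,0,0],255],[[-0.4,-0.2,70],[0,0,0],255],[[-0.4,-0.2,76],[0,0,0],255],[[-0.4,-0.2,82],[0,0,0],255],[[-0.4,-0.2,88],[0,0,0],255],[[-0.4,-0.2,92],[0,0,0],255],[[-0.4,-0.2,92],[0,0,0],255]]'
python3 - <<'E'
from wheel import *
s=env.state();T=s['tool_pos'];print(T,s['wrist_force'],s['opening'])
info,p,d=snap('w7')
g=p[120:310,240:400]; cv2.imwrite('pics/z7.png',cv2.resize(g,None,fx=4,fy=4,interpolation=cv2.INTER_NEAREST)[:,:,::-1])
E
```

```text
t: 9.95
tool_pos: [654.6, 28.1, 229.4]
ee_rot: [-180.0, -0.0, 90.0]
wrist_force: [-1.0, 0.1, -0.5]
opening: 0.283
[654.56298976  28.11197912 229.37063038] [-1.01042736  0.10064014 -0.52484333] 0.2832751196664013
```

View pics/z7.png

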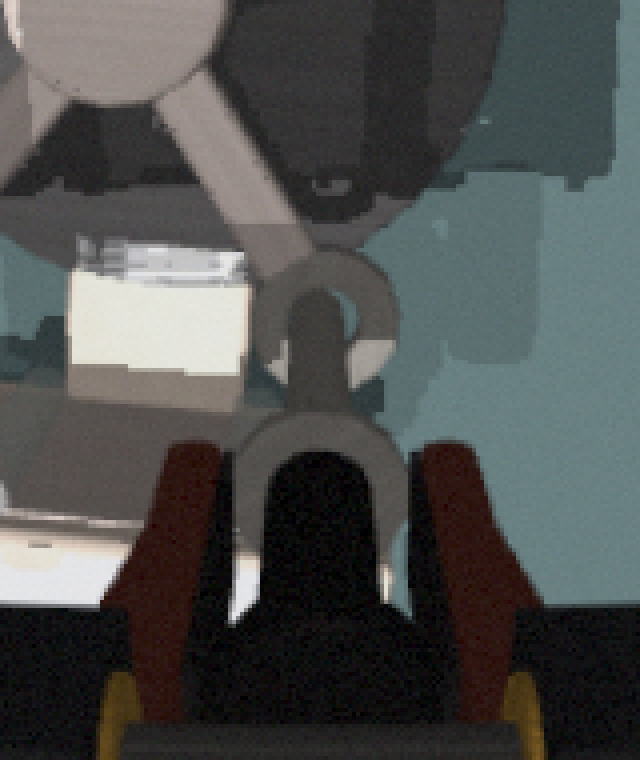

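Run:
```python
from wheel import *
s=env.state();T=s['tool_pos'];print(T)
info,p,d=snap('w8')
out=[patch(p,info,c,130) for c in [(656.5,28.3),(646.4,-70.8),(564.6,68.6),(549.,-92.5)]]
for q in out: cv2.circle(q,(104,104),2,(255,0,0),-1)
cv2.imwrite('pics/patch8.png',np.hstack(out)[:,:,::-1])
for dx in (0,1,2,3): print(dx,'tip front',proj('wrist',T+[dx-4.5,0,-111.6],info),'ring',proj('wrist',[[656.5,28.3-17,130],[656.5,28.3+17,130]],info).round(1))
```

```text
[654.62569479  28.1090628  229.65291645]
0 tip front [[319.89872617 189.83153281]] ring [[300.9 200.3]
 [339.3 200.2]]
1 tip front [[319.89985784 190.88504638]] ring [[300.9 200.3]
 [339.3 200.2]]
2 tip front [[319.9009868  191.93664127]] ring [[300.9 200.3]
 [339.3 200.2]]
3 tip front [[319.90211303 192.98629855]] ring [[300.9 200.3]
 [339.3 200.2]]
```

View pics/patch8.png

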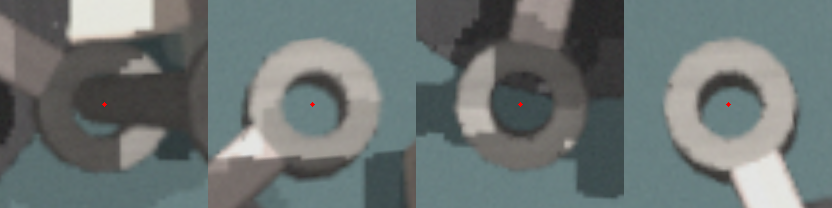

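```bash
python3 -m crank '[[[0.8,0,0],[0,0,0],255],[[0.8,0,6],[0,0,0],255],[[0.8,0,12],[0,0,0],255],[[0.8,0,18],[0,0,0],255],[[0.8,0,18],[0,0,0],255]]'
python3 - <<'E'
from wheel import *
s=env.state();T=s['tool_pos'];print(T,s['wrist_force'],s['wrist_torque'],s['opening'])
info,p,d=snap('w9')
g=p[120:310,240:400]; cv2.imwrite('pics/z9.png',cv2.resize(g,None,fx=4,fy=4,interpolation=cv2.INTER_NEAREST)[:,:,::-1])
E
```

```text
t: 10.68
tool_pos: [654.3, 29.0, 210.5]
ee_rot: [-179.9, -0.0, 90.0]
wrist_force: [0.1, 0.5, -1.2]
opening: 0.286
[654.29093205  28.95748849 210.48595528] [ 0.08666433  0.50194008 -1.20191481] [ 0.0660738  -0.11287775  0.00434567] 0.28605878894420894
```

View pics/z9.png

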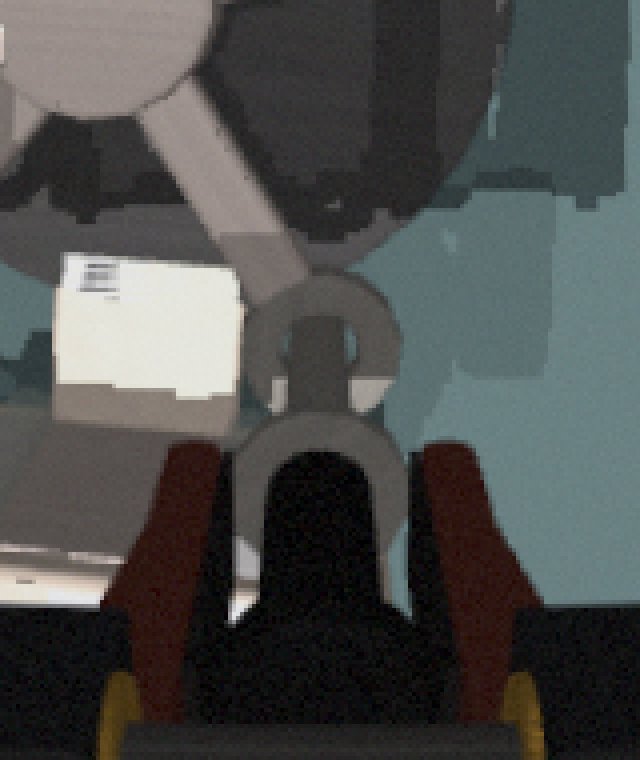

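The shaft is inside the bore (cut off at the ring's front inner edge near (320,199)). Continue down.

```bash
python3 -m crank '[[[0.7,0,6],[0,0,0],255],[[0.7,0,16],[0,0,0],255],[[0.7,0,26],[0,0,0],255],[[0.7,0,36],[0,0,0],255],[[0.7,0,46],[0,0,0],255],[[0.7,0,54],[0,0,0],255],[[0.7,0,60],[0,0,0],255],[[0.7,0,64],[0,0,0],255],[[0.7,0,66],[0,0,0],255],[[0.7,0,66],[0,0,0],255]]'
python3 - <<'E'
from wheel import *
s=env.state();T=s['tool_pos'];print(T,s['wrist_force'],s['wrist_torque'],s['opening'])
info,p,d=snap('w10')
g=p[120:310,240:400]; cv2.imwrite('pics/z10.png',cv2.resize(g,None,fx=4,fy=4,interpolation=cv2.INTER_NEAREST)[:,:,::-1])
E
```

```text
t: 11.98
tool_pos: [654.7, 29.6, 145.7]
ee_rot: [180.0, -0.0, 90.0]
wrist_force: [-0.3, 0.3, -0.8]
opening: 0.283
[654.6666554   29.64369355 145.71153635] [-0.29514472  0.30568356 -0.80476543] [ 0.04574582 -0.11438779  0.01966701] 0.2828641360244601
```

View pics/z10.png

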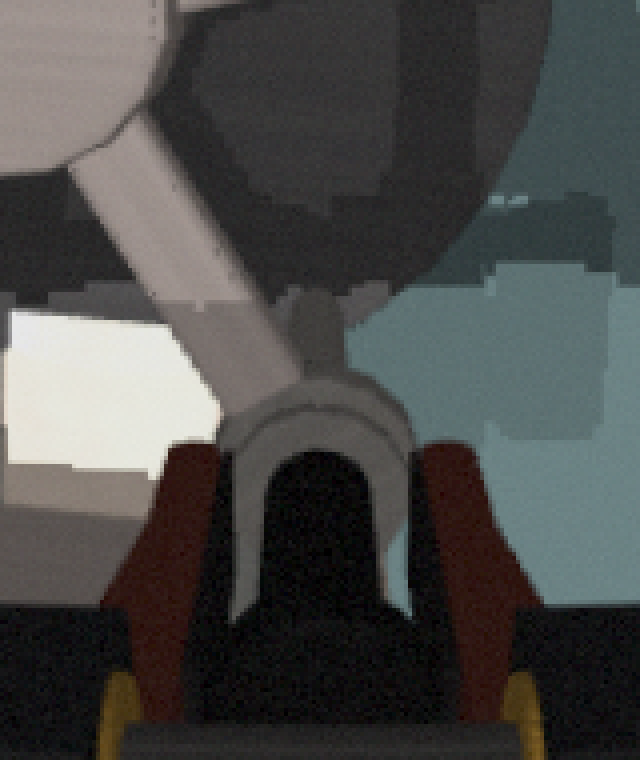

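```bash
python3 -m crank '[[[0,0,2],[0,0,0],255],[[0,0,3],[0,0,0],255],[[0,0,3],[0,0,0],200],[[0,0,3],[0,0,0],150],[[0,0,3],[0,0,0],100],[[0,0,3],[0,0,0],100],[[0,0,3],[0,0,0],100],[[0,0,3],[0,0,0],100]]'
python3 -m crank '[[[0,0,0],[0,0,0],100],[[0,0,-15],[0,0,0],100],[[0,0,-45],[0,0,0],100],[[0,0,-85],[0,0,0],100],[[0,0,-135],[0,0,0],80],[[0,0,-175],[0,0,0],60],[[0,0,-177],[0,0,0],60],[[0,0,-177],[0,0,0],60]]'
python3 - <<'E'
from wheel import *
s=env.state();T=s['tool_pos'];print(T,s['wrist_force'],s['opening'])
info,p,d=snap('w11')
E
```

```text
t: 13.02
tool_pos: [654.6, 29.7, 142.7]
ee_rot: [180.0, -0.0, 90.0]
wrist_force: [0.1, -0.2, 0.1]
opening: 0.607
t: 14.02
tool_pos: [654.7, 29.7, 319.5]
ee_rot: [180.0, -0.0, 90.0]
wrist_force: [0.1, 0.5, -0.2]
opening: 0.768
[654.68288084  29.66670829 319.52922705] [ 0.14672065  0.47428334 -0.18854053] 0.7676532335174099
```

View pics/w11.png

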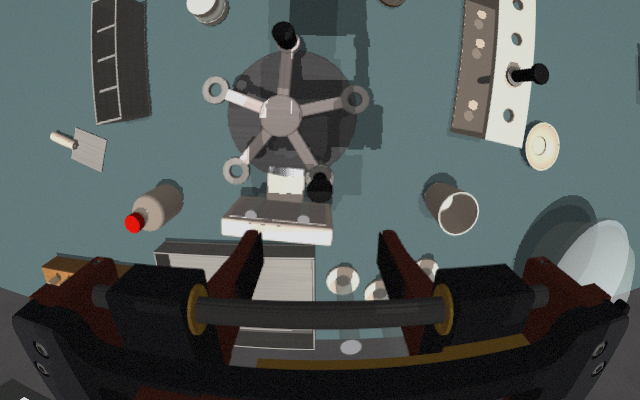

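```bash
python3 - <<'E'
from wheel import *
p,d,info=load('w4'); c=onplane('wrist',[(336.5,174)],180,info)[0]; print(c)
q=patch(p,info,c[:2],180); cv2.imwrite('pics/pr2.png',q[:,:,::-1])
g=cv2.cvtColor(q,cv2.COLOR_RGB2GRAY)<45
n,l,st,ce=cv2.connectedComponentsWithStats(g.astype(np.uint8)); print(st,ce)
E
python3 -m crank '[[[43,-23,0],[0,0,0],60],[[86,-46,0],[0,0,0],40],[[129,-69,0],[0,0,0],0],[[172,-92,0],[0,0,0],0],[[215,-115,0],[0,0,0],0],[[255.7,-137.7,0],[0,0,0],0],[[255.7,-137.7,0],[0,0,0],0],[[255.7,-137.7,0],[0,0,0],0]]'
```

```text
[515.404421   285.17491489 180.        ]
[[    0     0   208   208 34656]
 [  195    17    13    28   303]
 [   54    55   101    98  7729]
 [  198    61    10    36   274]
 [  195   114    13    28   302]] [[100.70264889 104.22091413]
 [201.68646865  30.51815182]
 [104.82106353 103.07154871]
 [203.22262774  78.52919708]
 [201.71192053 127.61589404]]
t: 15.08
tool_pos: [516.9, 285.0, 318.2]
ee_rot: [-179.9, 0.1, 90.0]
wrist_force: [-0.3, 0.1, 0.2]
opening: 0.999
```

View pics/pr2.png

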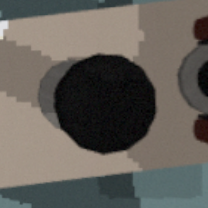

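```bash
python3 -m crank '[[[0,0,40],[0,0,0],0],[[0,0,80],[0,0,0],0],[[0,0,115],[0,0,0],0],[[0,0,145],[0,0,0],0],[[0,0,170],[0,0,0],0],[[0,0,183],[0,0,0],0],[[0,0,183],[0,0,0],100],[[0,0,183],[0,0,0],200],[[0,0,183],[0,0,0],255],[[0,0,183],[0,0,0],255]]'
python3 -m crank '[[[0,0,0],[0,0,0],255],[[0,0,0],[0,0,0],255],[[0,0,0],[0,0,0],255],[[0,0,0],[0,0,0],255],[[0,0,0],[0,0,0],255],[[0,0,0],[0,0,0],255],[[0,0,0],[0,0,0],255],[[0,0,0],[0,0,0],255]]'
```

```text
t: 16.32
tool_pos: [517.3, 285.6, 137.6]
ee_rot: [179.9, -0.0, 90.0]
wrist_force: [-0.3, 0.8, 0.5]
opening: 0.585
t: 17.32
tool_pos: [517.0, 285.4, 136.7]
ee_rot: [180.0, -0.0, 90.0]
wrist_force: [-0.0, -0.1, -0.2]
opening: 0.287
```

```bash
python3 -m crank '[[[0,0,-10],[0,0,0],255],[[0,0,-30],[0,0,0],255],[[0,0,-60],[0,0,0],255],[[0,0,-100],[0,0,0],255],[[0,0,-140],[0,0,0],255],[[0,0,-180],[0,0,0],255],[[0,0,-200],[0,0,0],255],[[0,0,-200],[0,0,0],255],[[0,0,-200],[0,0,0],255]]'
python3 - <<'E'
from wheel import *
info,p,d=snap('w12')
s=env.state();T=s['tool_pos'];print(T,s['wrist_force'],s['opening'])
g=p[120:310,240:400]; cv2.imwrite('pics/z12.png',cv2.resize(g,None,fx=4,fy=4,interpolation=cv2.INTER_NEAREST)[:,:,::-1])
for dx in (0,1,2): print(dx,'tip front',proj('wrist',T+[dx-4.5,0,-118.7],info),'collar front lo/hi',proj('wrist',[T+[dx-14,0,-18.7],T+[dx-14,0,-13.7]],info).round(1),'handle front low',proj('wrist',T+[dx-8,0,-13.7],info).round(1))
E
```

```text
t: 18.45
tool_pos: [516.9, 285.3, 336.0]
ee_rot: [-180.0, 0.0, 90.0]
wrist_force: [-0.2, -1.1, -1.0]
opening: 0.284
[516.78962064 285.29633114 335.35824585] [ 0.66775812 -0.37072636 -1.30692945] 0.28312387299041974
0 tip front [[319.89749354 187.70890227]] collar front lo/hi [[319.9 212.9]
 [319.9 215.5]] handle front low [[319.9 224.7]]
1 tip front [[319.89851908 188.73735061]] collar front lo/hi [[319.9 214.4]
 [319.9 217.1]] handle front low [[319.9 226.3]]
2 tip front [[319.89954223 189.76402607]] collar front lo/hi [[319.9 215.9]
 [319.9 218.6]] handle front low [[319.9 227.8]]
```

View pics/z12.png

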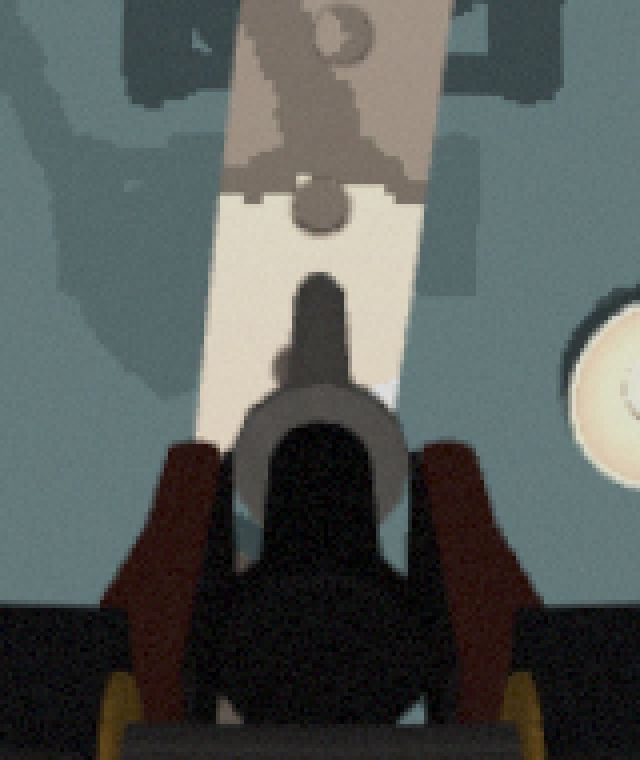

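```bash
python3 -m crank '[[[-42,15,0],[0,0,0],255],[[-84,30,0],[0,0,0],255],[[-126,45,0],[0,0,0],255],[[-168,60,0],[0,0,0],255],[[-210,75,0],[0,0,0],255],[[-252,90,0],[0,0,0],255],[[-294,105,0],[0,0,0],255],[[-330,120,0],[0,0,0],255],[[-350,128,0],[0,0,0],255],[[-355.8,129.5,0],[0,0,0],255]]'
python3 -m crank '[[[0,0,20],[0,0,0],255],[[0,0,40],[0,0,0],255],[[0,0,60],[0,0,0],255],[[0,0,70],[0,0,0],255],[[0,0,75],[0,0,0],255],[[0,0,75],[0,0,0],255],[[0,0,75],[0,0,0],255],[[0,0,75],[0,0,0],255]]'
cat > ins.py <<'E'
from wheel import *
import sys
tag=sys.argv[1]; L=float(sys.argv[2]); c=tuple(map(float,sys.argv[3:5]))
info,p,d=snap(tag)
s=env.state();T=s['tool_pos'];print(T,s['wrist_force'],s['opening'])
g=cv2.resize(p[120:310,240:400],None,fx=4,fy=4,interpolation=cv2.INTER_NEAREST)
q=patch(p,info,c,130); cv2.circle(q,(104,104),2,(255,0,0),-1); q=cv2.resize(q,None,fx=1.4,fy=1.4,interpolation=cv2.INTER_NEAREST)
o=np.zeros((760,800-860+800+200,3),np.uint8)[:, :800] if 0 else np.zeros((600,800,3),np.uint8)
g=g[80:680]; o[:,:640-130]=g[:,65:575]; o[:q.shape[0],510:510+min(290,q.shape[1])]=q[:,:290]
cv2.imwrite(f'pics/i_{tag}.png',o[:,:,::-1])
for dx in (0,1,2): print(dx,'tip front',proj('wrist',T+[dx-4.5,0,-L],info).round(1),'ring l/r',proj('wrist',[[c[0],c[1]-17,130],[c[0],c[1]+17,130]],info).round(1)[:,0],'collar hi front',proj('wrist',T+[dx-14,0,105-L],info).round(1))
E
python3 ins.py w13 118.7 646.8 -70.4
```

```text
t: 19.75
tool_pos: [646.5, -71.1, 335.3]
ee_rot: [-179.9, -0.0, 89.9]
wrist_force: [0.5, -0.5, -1.4]
opening: 0.284
t: 20.75
tool_pos: [646.6, -70.5, 262.4]
ee_rot: [179.9, 0.0, 90.0]
wrist_force: [0.9, -0.1, -1.5]
opening: 0.285
[646.56025165 -70.52714265 262.22489684] [-0.2733283  -0.40270326 -2.12715683] 0.287458569962328
0 tip front [[319.9 187.7]] ring l/r [302.8 337.3] collar hi front [[319.9 215.9]]
1 tip front [[319.9 188.7]] ring l/r [302.8 337.3] collar hi front [[319.9 217.4]]
2 tip front [[319.9 189.7]] ring l/r [302.8 337.3] collar hi front [[319.9 219. ]]
```

View pics/i_w13.png

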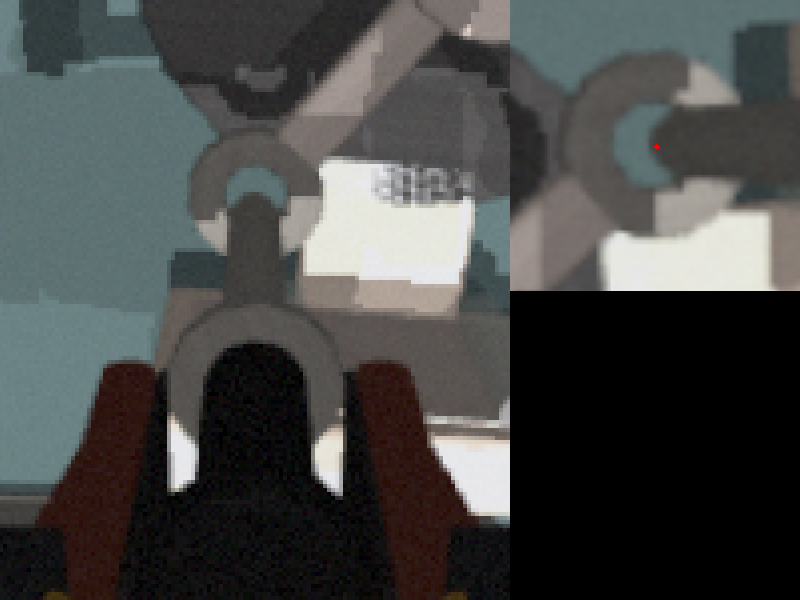

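```bash
python3 -m crank '[[[0.2,0.4,5],[0,0,0],255],[[0.2,0.4,11],[0,0,0],255],[[0.2,0.4,17],[0,0,0],255],[[0.2,0.4,23],[0,0,0],255],[[0.2,0.4,29],[0,0,0],255],[[0.2,0.4,35],[0,0,0],255],[[0.2,0.4,40],[0,0,0],255],[[0.2,0.4,40],[0,0,0],255]]'
python3 ins.py w14 118.7 646.8 -70.4
```

```text
t: 21.8
tool_pos: [646.6, -70.2, 221.0]
ee_rot: [-179.9, -0.0, 90.0]
wrist_force: [-0.6, -0.3, -0.8]
opening: 0.279
[646.73945798 -70.21642607 221.46727644] [-1.02002645  0.37700332 -2.0483589 ] 0.28338864819915166
0 tip front [[319.9 188.3]] ring l/r [299.9 339.5] collar hi front [[320.  216.5]]
1 tip front [[319.9 189.3]] ring l/r [299.9 339.5] collar hi front [[320.  218.1]]
2 tip front [[319.9 190.3]] ring l/r [299.9 339.5] collar hi front [[320.  219.6]]
```

View pics/i_w14.png

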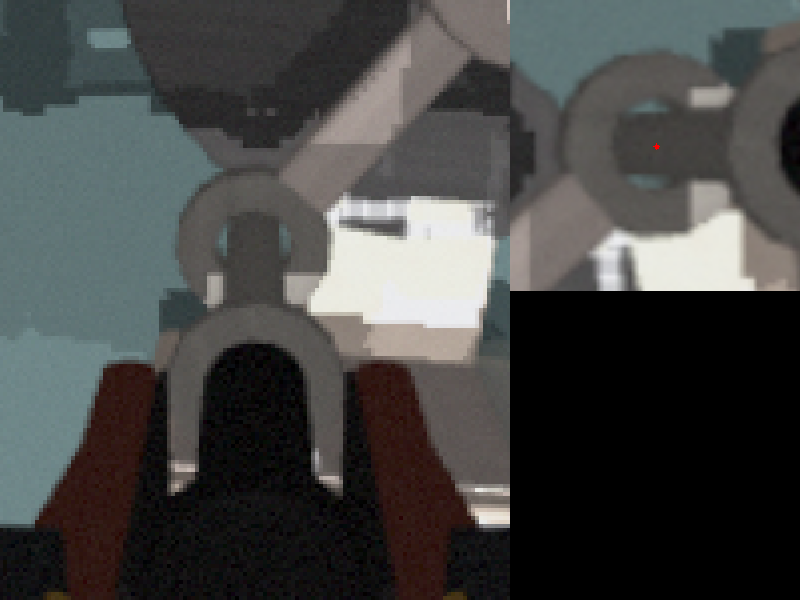

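Tip is in the bore, centred. Lowering the rest (to TCP about 150).

```bash
python3 -m crank '[[[0,0.2,10],[0,0,0],255],[[0,0.2,20],[0,0,0],255],[[0,0.2,30],[0,0,0],255],[[0,0.2,40],[0,0,0],255],[[0,0.2,50],[0,0,0],255],[[0,0.2,58],[0,0,0],255],[[0,0.2,64],[0,0,0],255],[[0,0.2,69],[0,0,0],255],[[0,0.2,70.5],[0,0,0],255],[[0,0.2,70.5],[0,0,0],255]]'
python3 ins.py w15 118.7 646.8 -70.4
```

```text
t: 23.1
tool_pos: [647.1, -70.2, 151.3]
ee_rot: [180.0, 0.0, 90.0]
wrist_force: [0.3, 0.2, -0.7]
opening: 0.284
[647.12381053 -70.26573785 151.45552371] [-0.47292343  0.12388854 -0.4001916 ] 0.28419512420475157
0 tip front [[319.9 188. ]] ring l/r [293.4 346.1] collar hi front [[319.9 216.2]]
1 tip front [[319.9 189. ]] ring l/r [293.4 346.1] collar hi front [[319.9 217.8]]
2 tip front [[319.9 190. ]] ring l/r [293.4 346.1] collar hi front [[319.9 219.3]]
```

View pics/i_w15.png

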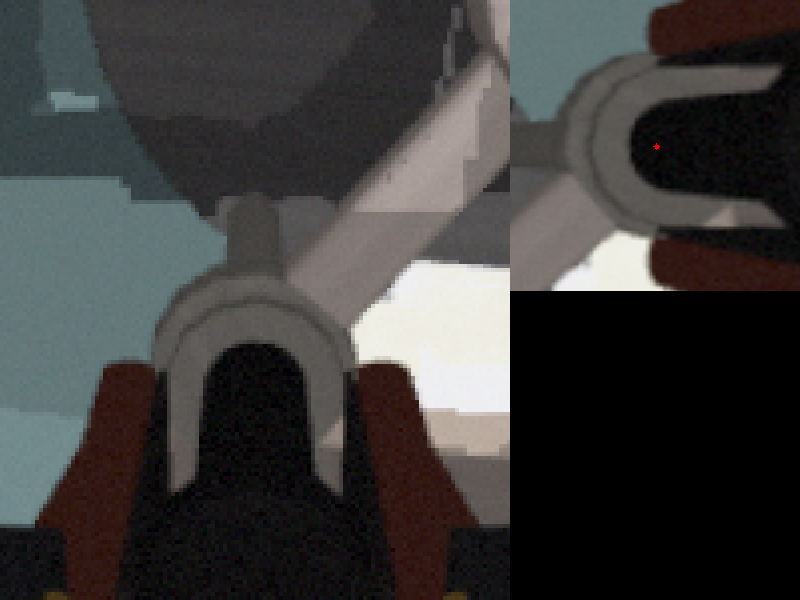

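```bash
python3 -m crank '[[[0,0,2],[0,0,0],255],[[0,0,2.5],[0,0,0],255],[[0,0,2.5],[0,0,0],200],[[0,0,2.5],[0,0,0],150],[[0,0,2.5],[0,0,0],100],[[0,0,2.5],[0,0,0],100],[[0,0,2.5],[0,0,0],100],[[0,0,2.5],[0,0,0],100]]'
python3 -m crank '[[[0,0,0],[0,0,0],100],[[0,0,-15],[0,0,0],100],[[0,0,-45],[0,0,0],100],[[0,0,-85],[0,0,0],100],[[0,0,-130],[0,0,0],80],[[0,-40,-150],[0,0,0],60],[[20,-90,-150],[0,0,0],60],[[54,-147,-150],[0,0,0],60],[[54,-147,-150],[0,0,0],60],[[54,-147,-150],[0,0,0],60]]'
python3 - <<'E'
from wheel import *
info,p,d=snap('w16')
s=env.state();T=s['tool_pos'];print(T,s['q'],s['wrist_force'],s['opening'])
E
```

```text
t: 24.15
tool_pos: [647.0, -70.2, 148.7]
ee_rot: [180.0, -0.0, 90.0]
wrist_force: [-0.1, -0.2, -0.3]
opening: 0.606
t: 25.4
tool_pos: [500.2, -16.2, 300.2]
ee_rot: [179.8, 0.0, 90.0]
wrist_force: [0.8, -0.2, -0.5]
opening: 0.768
[500.72418061 -16.52786478 299.51992761] [-5.77301579e+00 -8.34490956e+00  7.59688200e+01 -1.37057853e-02
  1.12279792e+02 -9.57624606e+01] [-0.19290276  0.59252789 -0.153033  ] 0.7641630747086909
```

View pics/w16.png

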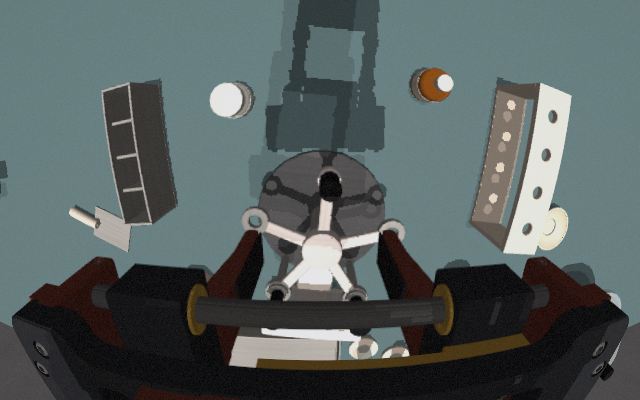

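Run:
```python
from wheel import *
p,d,info=load('w16')
q=patch(p,info,(498.6,-6),184); cv2.circle(q,(104,104),2,(255,0,0),-1)
info2,pt,dt=snap('t16','top')
z=cv2.resize(pt[150:240,270:370],None,fx=5,fy=5,interpolation=cv2.INTER_CUBIC)
o=np.zeros((450,720,3),np.uint8); o[:,:500]=z; o[:208,505:713]=q
cv2.imwrite('pics/c16.png',o[:,:,::-1])
```

```text
(no output)
```

View pics/c16.png

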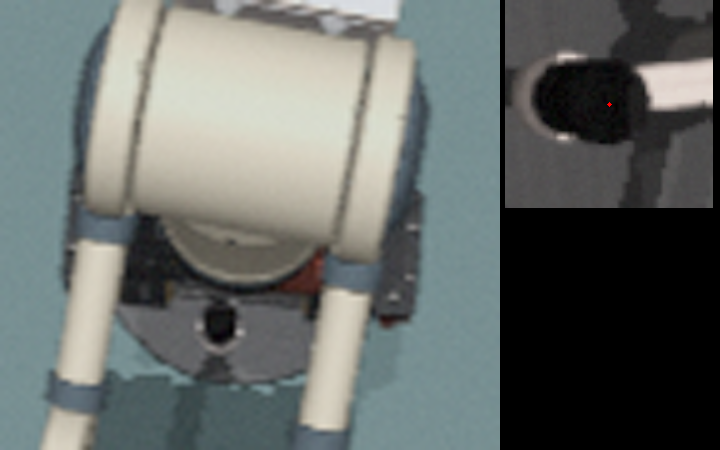

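Both rods hang at (278,295) and (355,297) in the wrist view, the rack is empty. Crank top at (498, -6). Gripping it.

```bash
python3 -m crank '[[[10.3,-2.3,20],[0,0,0],60],[[10.3,-2.3,50],[0,0,0],60],[[10.3,-2.3,85],[0,0,0],60],[[10.3,-2.3,115],[0,0,0],60],[[10.3,-2.3,135],[0,0,0],60],[[10.3,-2.3,149],[0,0,0],60],[[10.3,-2.3,149],[0,0,0],60]]'
python3 - <<'E'
from wheel import *
info,p,d=snap('w17')
s=env.state();T=s['tool_pos'];print(T,s['q'],s['wrist_force'],s['opening'])
E
```

```text
t: 26.38
tool_pos: [497.7, -6.1, 148.9]
ee_rot: [-179.9, -0.0, 90.0]
wrist_force: [-0.3, 0.1, -0.4]
opening: 0.764
[498.0173757   -6.01365724 150.03706171] [-4.60741938e+00 -1.07566990e+01  9.33274859e+01  1.73915858e-03
  9.74141468e+01 -9.45941595e+01] [-0.34248476 -0.15461986 -0.49212908] 0.7649171117693213
```

View pics/w17.png

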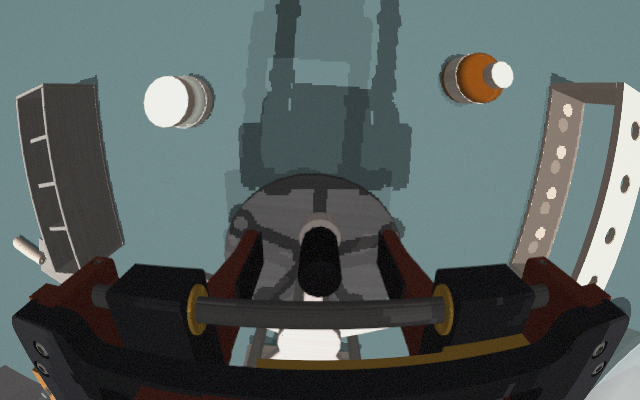

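```bash
python3 -m crank '[[[0,0,0],[0,0,0],120],[[0,0,0],[0,0,0],160],[[0,0,0],[0,0,0],180],[[0,0,0],[0,0,0],200],[[0,0,0],[0,0,0],220],[[0,0,0],[0,0,0],255],[[0,0,0],[0,0,0],255],[[0,0,0],[0,0,0],255],[[0,0,0],[0,0,0],255],[[0,0,0],[0,0,0],255]]'
python3 - <<'E'
from wheel import *
s=env.state();T=s['tool_pos'];print(T,s['q'],s['wrist_force'],s['opening'])
H=np.array([583.2,-14.0]); v=np.array([498.,-6])-H; r=np.linalg.norm(v);print(r,np.degrees(np.arctan2(v[1],v[0])))
v=v/r*85; S=H+v; print('start',S)
for i in range(1,63):
    a=np.radians(6*i); w=np.array([[np.cos(a),-np.sin(a)],[np.sin(a),np.cos(a)]])@v-v
    print(6*i,'dx(y) %.1f dy(x) %.1f'%(w[1],w[0]),end='; ' if i%4 else '\n')
E
```

```text
t: 27.68
tool_pos: [497.7, -6.2, 149.7]
ee_rot: [180.0, 0.0, 90.0]
wrist_force: [-0.5, -3.4, 1.5]
opening: 0.242
[497.73705292  -6.20313601 149.72506257] [-4.61075574e+00 -1.07895894e+01  9.33878996e+01 -2.84379511e-02
  9.73939231e+01 -9.45918636e+01] [-0.54007473 -3.37966905  1.51335241] 0.24174499098659824
85.57476263478624 174.63584223766995
start [498.57224554  -6.05373198]
6 dx(y) -8.9 dy(x) -0.4; 12 dx(y) -17.8 dy(x) 0.2; 18 dx(y) -26.5 dy(x) 1.7; 24 dx(y) -35.1 dy(x) 4.1
30 dx(y) -43.4 dy(x) 7.4; 36 dx(y) -51.3 dy(x) 11.5; 42 dx(y) -58.7 dy(x) 16.4; 48 dx(y) -65.5 dy(x) 22.1
54 dx(y) -71.7 dy(x) 28.5; 60 dx(y) -77.3 dy(x) 35.4; 66 dx(y) -82.0 dy(x) 42.9; 72 dx(y) -86.0 dy(x) 50.9
78 dx(y) -89.1 dy(x) 59.3; 84 dx(y) -91.3 dy(x) 67.9; 90 dx(y) -92.6 dy(x) 76.7; 96 dx(y) -92.9 dy(x) 85.6
102 dx(y) -92.4 dy(x) 94.5; 108 dx(y) -90.9 dy(x) 103.2; 114 dx(y) -88.5 dy(x) 111.8; 120 dx(y) -85.2 dy(x) 120.1
126 dx(y) -81.1 dy(x) 127.9; 132 dx(y) -76.2 dy(x) 135.3; 138 dx(y) -70.5 dy(x) 142.2; 144 dx(y) -64.1 dy(x) 148.4
150 dx(y) -57.1 dy(x) 153.9; 156 dx(y) -49.6 dy(x) 158.7; 162 dx(y)
[... 268 characters left out ...]
.8
222 dx(y) 42.8 dy(x) 152.8; 228 dx(y) 49.6 dy(x) 147.2; 234 dx(y) 55.8 dy(x) 140.8; 240 dx(y) 61.4 dy(x) 133.8
246 dx(y) 66.1 dy(x) 126.3; 252 dx(y) 70.1 dy(x) 118.3; 258 dx(y) 73.2 dy(x) 110.0; 264 dx(y) 75.4 dy(x) 101.4
270 dx(y) 76.7 dy(x) 92.6; 276 dx(y) 77.0 dy(x) 83.7; 282 dx(y) 76.5 dy(x) 74.8; 288 dx(y) 75.0 dy(x) 66.0
294 dx(y) 72.6 dy(x) 57.5; 300 dx(y) 69.3 dy(x) 49.2; 306 dx(y) 65.2 dy(x) 41.3; 312 dx(y) 60.3 dy(x) 33.9
318 dx(y) 54.6 dy(x) 27.1; 324 dx(y) 48.2 dy(x) 20.8; 330 dx(y) 41.2 dy(x) 15.3; 336 dx(y) 33.7 dy(x) 10.5
342 dx(y) 25.8 dy(x) 6.6; 348 dx(y) 17.4 dy(x) 3.5; 354 dx(y) 8.8 dy(x) 1.3; 360 dx(y) 0.0 dy(x) 0.0
366 dx(y) -8.9 dy(x) -0.4; 372 dx(y) -17.8 dy(x) 0.2;
```

```bash
python3 -m crank '[[[-4,0,0],[0,0,0],255],[[-9,-0.4,0],[0,0,0],255],[[-17.8,0.2,0],[0,0,0],255],[[-26.5,1.7,0],[0,0,0],255],[[-35,4,0],[0,0,0],255],[[-43.4,7.4,0],[0,0,0],255],[[-51.3,11.5,0],[0,0,0],255],[[-58.7,16.4,0],[0,0,0],255],[[-65.5,22.1,0],[0,0,0],255],[[-65.5,22.1,0],[0,0,0],255]]'
python3 - <<'E'
from wheel import *
info,p,d=snap('w18')
E
```

```text
t: 28.92
tool_pos: [520.7, -72.8, 149.7]
ee_rot: [179.9, 0.1, 89.9]
wrist_force: [0.3, -3.5, 2.3]
opening: 0.242
```

View pics/w18.png

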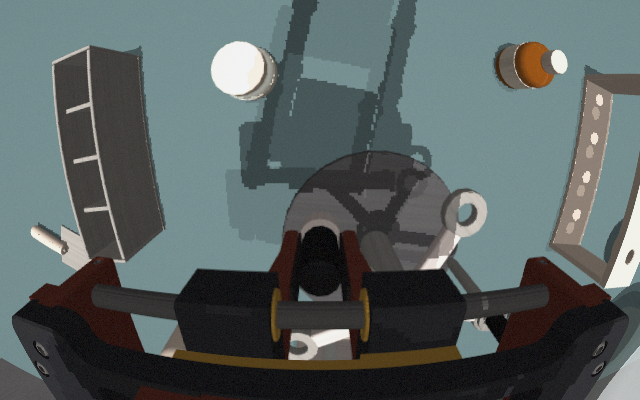

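The wheel follows: crank at (320,255) in the fingers, the free eyelet is now at (466,212). Continuing.

```bash
python3 -m crank '[[[-6.2,6.4,0],[0,0,0],255],[[-11.8,13.3,0],[0,0,0],255],[[-16.5,20.8,0],[0,0,0],255],[[-20.5,28.8,0],[0,0,0],255],[[-23.6,37.2,0],[0,0,0],255],[[-25.8,45.8,0],[0,0,0],255],[[-27.1,54.6,0],[0,0,0],255],[[-27.4,63.5,0],[0,0,0],255],[[-26.9,72.4,0],[0,0,0],255],[[-25.4,81.1,0],[0,0,0],255]]'
python3 - <<'E'
from wheel import *
info,p,d=snap('w19')
E
```

```text
t: 30.22
tool_pos: [601.7, -97.1, 149.7]
ee_rot: [180.0, 0.0, 90.0]
wrist_force: [-3.1, -4.7, 4.0]
opening: 0.245
```

View pics/w19.png

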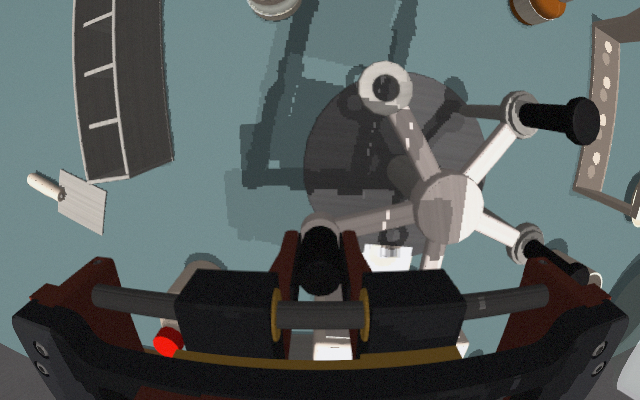

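```bash
python3 -m crank '[[[2.4,8.6,0],[0,0,0],255],[[5.7,16.9,0],[0,0,0],255],[[9.8,24.7,0],[0,0,0],255],[[14.7,32.1,0],[0,0,0],255],[[20.4,39,0],[0,0,0],255],[[26.8,45.2,0],[0,0,0],255],[[33.8,50.7,0],[0,0,0],255],[[41.3,55.5,0],[0,0,0],255],[[49.2,59.5,0],[0,0,0],255],[[57.6,62.6,0],[0,0,0],255]]'
```

```text
t: 31.52
tool_pos: [663.8, -38.5, 149.7]
ee_rot: [180.0, -0.0, 90.0]
wrist_force: [-0.1, -4.1, 4.0]
opening: 0.246
```

```bash
python3 -m crank '[[[8.6,2.2,0],[0,0,0],255],[[17.4,3.5,0],[0,0,0],255],[[26.3,3.8,0],[0,0,0],255],[[35.2,3.3,0],[0,0,0],255],[[43.9,1.8,0],[0,0,0],255],[[52.5,-0.6,0],[0,0,0],255],[[60.8,-3.9,0],[0,0,0],255],[[68.7,-8,0],[0,0,0],255],[[76.1,-13,0],[0,0,0],255],[[82.9,-18.6,0],[0,0,0],255]]'
python3 - <<'E'
from wheel import *
info,p,d=snap('w20')
E
```

```text
t: 32.78
tool_pos: [644.4, 43.8, 149.7]
ee_rot: [-180.0, 0.0, 90.0]
wrist_force: [-0.5, -4.5, 5.5]
opening: 0.244
```

View pics/w20.png

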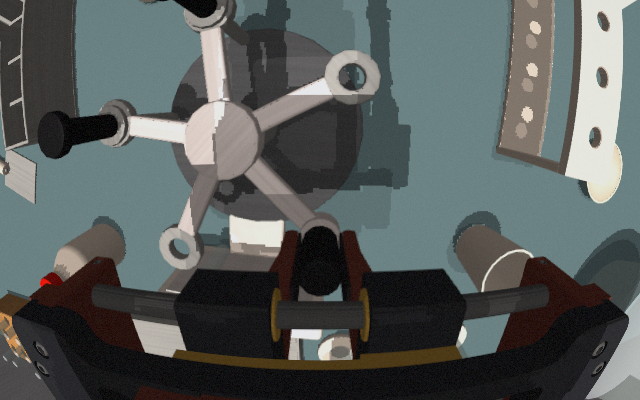

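```bash
python3 -m crank '[[[6.2,-6.4,0],[0,0,0],255],[[11.8,-13.4,0],[0,0,0],255],[[16.5,-20.9,0],[0,0,0],255],[[20.5,-28.9,0],[0,0,0],255],[[23.6,-37.2,0],[0,0,0],255],[[25.8,-45.8,0],[0,0,0],255],[[27.1,-54.6,0],[0,0,0],255],[[27.4,-63.5,0],[0,0,0],255],[[26.9,-72.4,0],[0,0,0],255],[[25.4,-81.2,0],[0,0,0],255]]'
```

```text
t: 34.08
tool_pos: [564.2, 68.8, 149.7]
ee_rot: [179.9, 0.0, 90.0]
wrist_force: [4.9, -5.7, 3.3]
opening: 0.245
```

```bash
python3 -m crank '[[[-2.4,-8.5,0],[0,0,0],255],[[-5.7,-16.8,0],[0,0,0],255],[[-9.8,-24.7,0],[0,0,0],255],[[-14.7,-32.1,0],[0,0,0],255],[[-20.4,-38.9,0],[0,0,0],255],[[-26.8,-45.2,0],[0,0,0],255],[[-33.8,-50.7,0],[0,0,0],255],[[-41.3,-55.5,0],[0,0,0],255],[[-49.2,-59.4,0],[0,0,0],255],[[-57.6,-62.5,0],[0,0,0],255]]'
```

```text
t: 35.33
tool_pos: [501.6, 12.5, 149.7]
ee_rot: [179.9, -0.1, 90.1]
wrist_force: [5.7, 1.8, 3.3]
opening: 0.247
```

```bash
python3 -m crank '[[[-4.5,-1.2,0],[0,0,0],255],[[-8.6,-2.2,0],[0,0,0],255],[[-13,-3,0],[0,0,0],255],[[-17.4,-3.5,0],[0,0,0],255],[[-21,-3.7,0],[0,0,0],255],[[-21,-3.7,0],[0,0,0],255],[[-21,-3.7,0],[0,0,0],255],[[-21,-3.7,0],[0,0,0],255],[[-21,-3.7,0],[0,0,0],255],[[-21,-3.7,0],[0,0,0],255]]'
python3 - <<'E'
from wheel import *
info,p,d=snap('w21')
E
```

```text
t: 36.58
tool_pos: [497.4, -10.0, 149.7]
ee_rot: [-180.0, 0.1, 90.0]
wrist_force: [1.3, -1.7, 5.1]
opening: 0.245
```

View pics/w21.png

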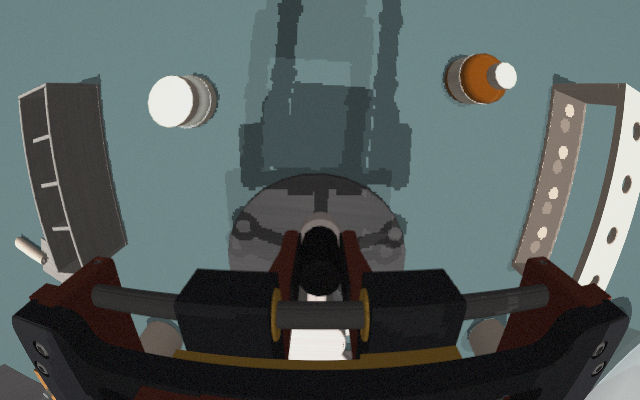

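Full turn done (crank now at y≈-10, about 362°). Releasing, lifting and looking.

```bash
python3 -m crank '[[[0,0,0],[0,0,0],220],[[0,0,0],[0,0,0],180],[[0,0,0],[0,0,0],140],[[0,0,0],[0,0,0],100],[[0,0,0],[0,0,0],70],[[0,0,0],[0,0,0],60],[[0,0,0],[0,0,0],60],[[0,0,0],[0,0,0],60]]'
python3 -m crank '[[[0,0,-20],[0,0,0],60],[[0,0,-60],[0,0,0],60],[[0,0,-100],[0,0,0],60],[[0,10,-140],[0,0,0],60],[[0,40,-160],[0,0,0],60],[[0,70,-170],[0,0,0],60],[[0,80,-170],[0,0,0],60],[[0,80,-170],[0,0,0],60],[[0,80,-170],[0,0,0],60]]'
python3 - <<'E'
from wheel import *
info,p,d=snap('w22')
s=env.state();print(s['tool_pos'],s['wrist_force'],s['opening'])
np.set_printoptions(suppress=True)
E
```

```text
t: 37.62
tool_pos: [497.5, -9.5, 149.7]
ee_rot: [180.0, 0.0, 90.0]
wrist_force: [0.1, 0.1, -0.0]
opening: 0.765
t: 38.75
tool_pos: [576.8, -9.5, 319.6]
ee_rot: [-180.0, -0.0, 90.0]
wrist_force: [-0.1, -0.0, -0.9]
opening: 0.767
[576.72919451  -9.51705433 319.77832662] [ 0.12828279  0.47752975 -0.78218267] 0.7667171001106821
```

View pics/w22.png

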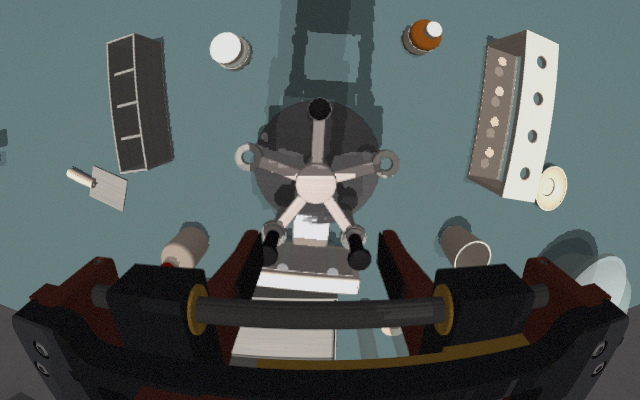

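Run:
```python
from wheel import *
p,d,info=load('w22')
o=[patch(p,info,c,z) for c,z in [((654.9,31.7),192),((648.8,-68.1),192),((498.2,-9.5),184)]]
for q in o: cv2.circle(q,(104,104),2,(255,0,0),-1)
cv2.imwrite('pics/p22.png',np.hstack(o)[:,:,::-1])
```

```text
(no output)
```

View pics/p22.png

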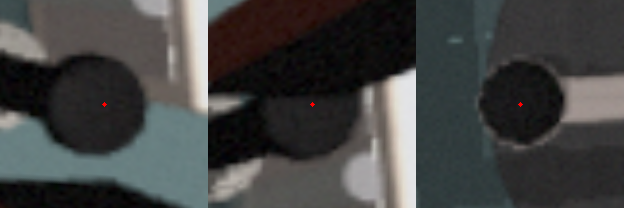

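```bash
python3 -m crank '[[[20,40,0],[0,0,0],40],[[41.2,77.3,0],[0,0,0],40],[[41.2,77.3,10],[0,0,0],40],[[41.2,77.3,50],[0,0,0],40],[[41.2,77.3,90],[0,0,0],40],[[41.2,77.3,125],[0,0,0],40],[[41.2,77.3,152],[0,0,0],40],[[41.2,77.3,166],[0,0,0],40],[[41.2,77.3,171],[0,0,0],40],[[41.2,77.3,171],[0,0,0],40]]'
python3 - <<'E'
from wheel import *
info,p,d=snap('w23')
s=env.state();print(s['tool_pos'],s['wrist_force'],s['opening'])
E
```

```text
t: 40.05
tool_pos: [654.9, 31.5, 149.7]
ee_rot: [179.9, 0.0, 90.0]
wrist_force: [0.1, -1.1, -0.1]
opening: 0.84
[655.16624006  31.55663091 150.15322162] [-0.34573407  0.3802913  -0.33265812] 0.8440371193843773
```

View pics/w23.png

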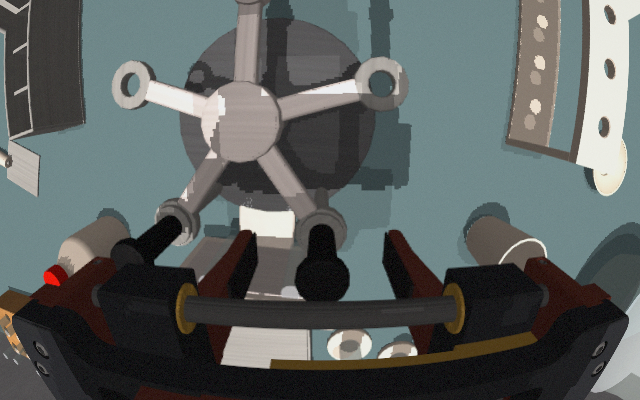

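```bash
python3 -m crank '[[[0,0,0],[0,0,0],255],[[0,0,0],[0,0,0],255],[[0,0,0],[0,0,0],255],[[0,0,0],[0,0,0],255],[[0,0,0],[0,0,0],255],[[0,0,0],[0,0,0],255],[[0,0,0],[0,0,0],255],[[0,0,0],[0,0,0],255],[[0,0,0],[0,0,0],255],[[0,0,0],[0,0,0],255]]'
python3 -m crank '[[[0,0,0],[0,0,0],255],[[0,0,-8],[0,0,0],255],[[0,0,-25],[0,0,0],255],[[0,0,-50],[0,0,0],255],[[0,0,-80],[0,0,0],255],[[0,0,-115],[0,0,0],255],[[0,0,-150],[0,0,0],255],[[0,0,-180],[0,0,0],255],[[0,0,-190],[0,0,0],255],[[0,0,-190],[0,0,0],255]]'
python3 - <<'E'
from wheel import *
info,p,d=snap('w24')
s=env.state();print(s['tool_pos'],s['wrist_force'],s['opening'])
E
```

```text
t: 41.35
tool_pos: [654.8, 31.7, 148.6]
ee_rot: [-180.0, -0.0, 90.0]
wrist_force: [0.0, 0.4, -0.0]
opening: 0.286
t: 42.6
tool_pos: [655.0, 31.6, 339.4]
ee_rot: [179.9, -0.0, 90.0]
wrist_force: [-0.2, 0.7, -1.1]
opening: 0.287
[654.88805727  31.6134385  337.97492797] [ 0.69237889  0.22820517 -1.11888727] 0.2855917002251585
```

View pics/w24.png

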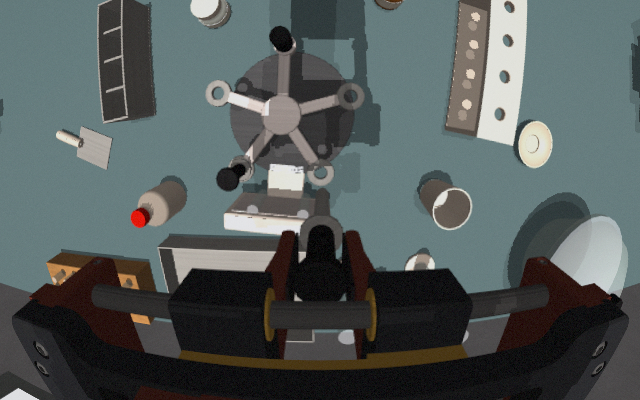

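```bash
python3 ins.py w25 118.7 655 31.7
```

```text
[654.78015318  31.63060117 337.10993343] [ 0.12015919  0.20222566 -1.1588788 ] 0.28664772765534047
0 tip front [[319.9 187.6]] ring l/r [306.  333.8] collar hi front [[320.  215.4]]
1 tip front [[319.9 188.7]] ring l/r [306.  333.8] collar hi front [[320. 217.]]
2 tip front [[319.9 189.7]] ring l/r [306.  333.8] collar hi front [[320.  218.5]]
```

View pics/i_w25.png

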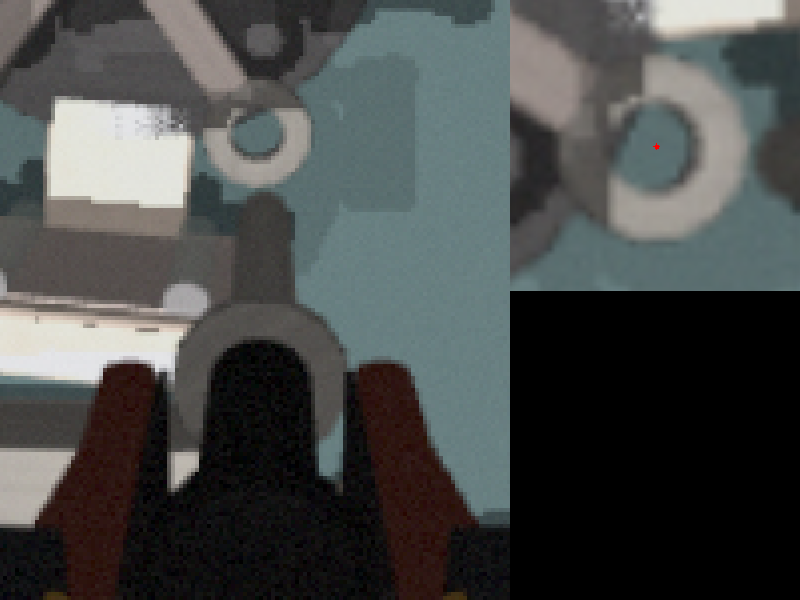

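```bash
python3 -m crank '[[[-20,-16,0],[0,0,0],255],[[-60,-47,0],[0,0,0],255],[[-105,-83,0],[0,0,0],255],[[-150,-118,0],[0,0,0],255],[[-195,-153,0],[0,0,0],255],[[-240,-189,0],[0,0,0],255],[[-280,-220,0],[0,0,0],255],[[-312,-245,0],[0,0,0],255],[[-327,-257,0],[0,0,0],255],[[-330.6,-260,0],[0,0,0],255]]'
python3 -m crank '[[[0,0,20],[0,0,0],255],[[0,0,40],[0,0,0],255],[[0,0,40],[0,0,0],255],[[0,0,40],[0,0,0],255]]'
python3 - <<'E'
from wheel import *
info,p,d=snap('w26')
s=env.state();print(s['tool_pos'],s['wrist_force'],s['opening'],s['q'])
E
```

```text
t: 43.95
tool_pos: [393.9, -299.5, 337.2]
ee_rot: [-179.9, -0.1, 89.9]
wrist_force: [0.5, 0.1, -1.5]
opening: 0.283
t: 44.45
tool_pos: [395.1, -298.5, 299.0]
ee_rot: [180.0, -0.0, 90.0]
wrist_force: [0.3, -0.6, -1.3]
opening: 0.283
[ 395.139416   -298.64987684  299.47197964] [ 0.07771664  0.44751793 -0.83565512] 0.28599823373380484 [-4.10224467e+01 -9.16927857e+00  7.67135955e+01  6.11067582e-03
  1.12399261e+02 -1.31046945e+02]
```

View pics/w26.png

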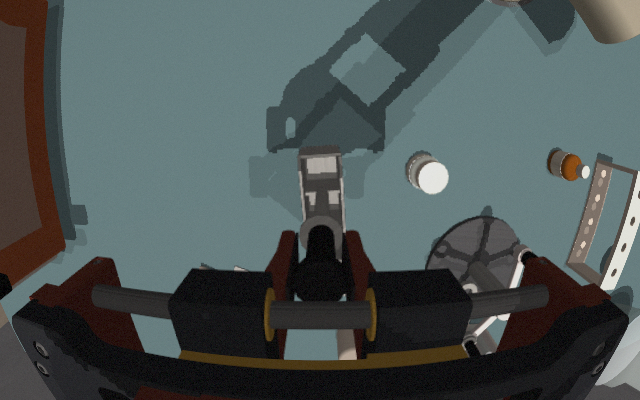

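Run:
```python
from wheel import *
p,d,info=load('w26')
q=patch(p,info,(420,-297),90,half=75,s=0.25); 
cv2.imwrite('pics/p26.png',q[:,:,::-1])
```

```text
(no output)
```

View pics/p26.png

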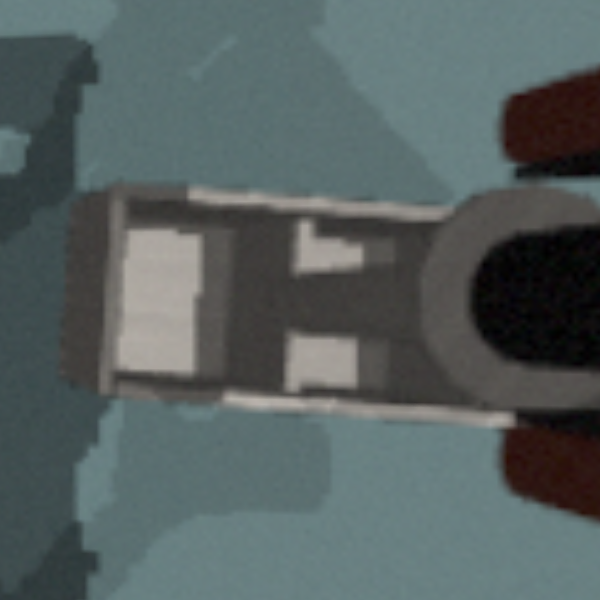

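```bash
python3 -m crank '[[[0.5,3,15],[0,0,0],255],[[0.5,3,40],[0,0,0],255],[[0.5,3,65],[0,0,0],255],[[0.5,3,80],[0,0,0],255],[[0.5,3,90],[0,0,0],255],[[0.5,3,100],[0,0,0],255],[[0.5,3,110],[0,0,0],255],[[0.5,3,110],[0,0,0],255]]'
python3 - <<'E'
from wheel import *
info,p,d=snap('w27')
s=env.state();print(s['tool_pos'],s['wrist_force'],s['opening'])
E
```

```text
t: 45.5
tool_pos: [397.6, -298.2, 187.9]
ee_rot: [-179.9, -0.0, 90.0]
wrist_force: [0.1, 0.1, -1.8]
opening: 0.288
[ 397.71515007 -298.38583915  188.51410284] [ 0.36841026  0.79373874 -0.61943145] 0.2848360396033356
```

View pics/w27.png

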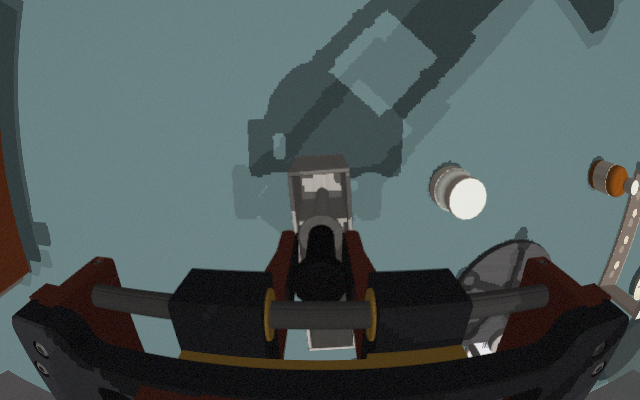

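The tip at (321,188) is inside the first compartment. Lowering to the floor and releasing.

```bash
python3 -m crank '[[[0,0,12],[0,0,0],255],[[0,0,26],[0,0,0],255],[[0,0,40],[0,0,0],255],[[0,0,50],[0,0,0],255],[[0,0,57],[0,0,0],255],[[0,0,61],[0,0,0],255],[[0,0,61],[0,0,0],255],[[0,0,61],[0,0,0],255]]'
python3 -m crank '[[[0,0,2],[0,0,0],255],[[0,0,2],[0,0,0],200],[[0,0,2],[0,0,0],150],[[0,0,2],[0,0,0],100],[[0,0,2],[0,0,0],60],[[0,0,2],[0,0,0],20],[[0,0,2],[0,0,0],0],[[0,0,2],[0,0,0],0],[[0,0,2],[0,0,0],0],[[0,0,2],[0,0,0],0]]'
python3 - <<'E'
from wheel import *
info,p,d=snap('w28')
s=env.state();print(s['tool_pos'],s['wrist_force'],s['opening'])
E
```

```text
t: 46.55
tool_pos: [398.0, -298.6, 128.1]
ee_rot: [180.0, 0.0, 90.0]
wrist_force: [0.2, 0.6, -1.1]
opening: 0.284
t: 47.8
tool_pos: [397.8, -298.4, 125.6]
ee_rot: [-180.0, -0.0, 90.0]
wrist_force: [-0.5, 0.6, 0.2]
opening: 0.997
[ 397.78825093 -298.40558248  125.649612  ] [ 0.35735731 -0.9524363  -0.01939487] 0.9997301122724284
```

View pics/w28.png

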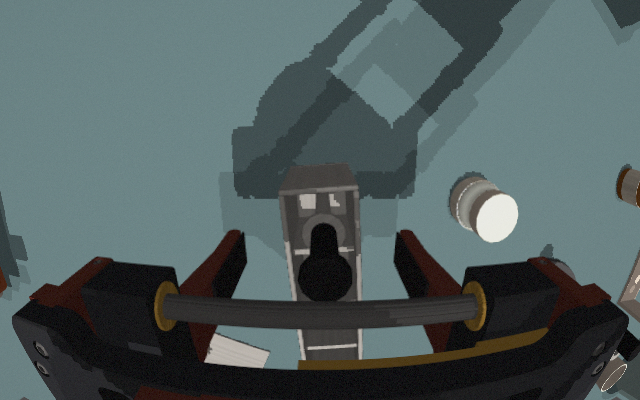

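```bash
python3 -m crank '[[[0,0,-15],[0,0,0],0],[[0,0,-50],[0,0,0],0],[[0,0,-95],[0,0,0],0],[[0,0,-145],[0,0,0],0],[[0,0,-195],[0,0,0],0],[[0,0,-205],[0,0,0],0],[[0,0,-205],[0,0,0],0]]'
python3 - <<'E'
from wheel import *
info,p,d=snap('w29')
s=env.state();print(s['tool_pos'],s['wrist_force'],s['opening'])
E
python3 -m crank '[[[20,25,0],[0,0,0],0],[[55,60,0],[0,0,0],0],[[90,98,0],[0,0,0],0],[[125,136,0],[0,0,0],0],[[160,174,0],[0,0,0],0],[[195,212,0],[0,0,0],0],[[218,237,0],[0,0,0],30],[[230.6,250.5,0],[0,0,0],40],[[230.6,250.5,0],[0,0,0],40],[[230.6,250.5,0],[0,0,0],40]]'
```

```text
t: 48.72
tool_pos: [397.9, -298.6, 331.4]
ee_rot: [179.9, 0.1, 90.0]
wrist_force: [0.3, 0.5, -0.2]
opening: 0.996
[ 397.74589401 -298.37502737  329.759448  ] [ 0.14653353 -0.31032519 -1.24163743] 0.9990344992946608
t: 50.02
tool_pos: [647.8, -68.4, 329.5]
ee_rot: [-179.9, -0.0, 90.0]
wrist_force: [-0.3, 0.3, -0.0]
opening: 0.844
```

View pics/w29.png

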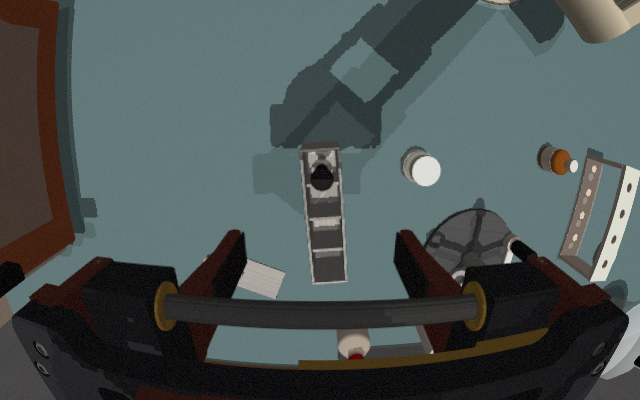

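Rod 1 stands in the caddy at (321,178). Descending on the second rod.

```bash
python3 -m crank '[[[0,0,40],[0,0,0],40],[[0,0,80],[0,0,0],40],[[0,0,115],[0,0,0],40],[[0,0,145],[0,0,0],40],[[0,0,168],[0,0,0],40],[[0,0,180],[0,0,0],40],[[0,0,180],[0,0,0],40],[[0,0,180],[0,0,0],40]]'
python3 - <<'E'
from wheel import *
info,p,d=snap('w30')
s=env.state();print(s['tool_pos'],s['wrist_force'],s['opening'])
E
```

```text
t: 51.02
tool_pos: [648.7, -68.2, 152.2]
ee_rot: [179.9, 0.0, 90.0]
wrist_force: [-0.4, -0.3, -0.3]
opening: 0.843
[648.81365599 -68.12389083 152.34705857] [-0.20200352  0.37518246  0.13126577] 0.8428953087467915
```

View pics/w30.png

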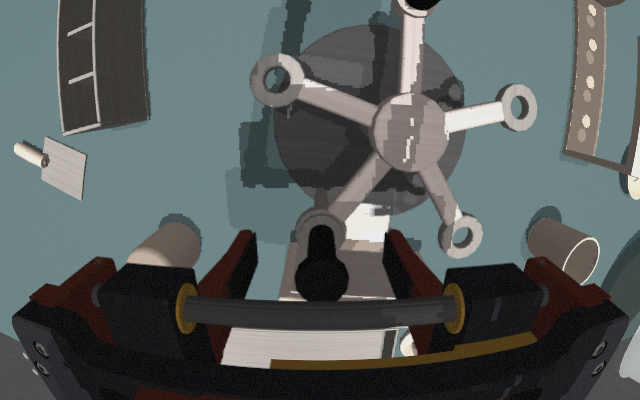

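```bash
python3 -m crank '[[[0,0,3],[0,0,0],255],[[0,0,3],[0,0,0],255],[[0,0,3],[0,0,0],255],[[0,0,3],[0,0,0],255],[[0,0,3],[0,0,0],255],[[0,0,3],[0,0,0],255],[[0,0,3],[0,0,0],255],[[0,0,3],[0,0,0],255],[[0,0,3],[0,0,0],255],[[0,0,3],[0,0,0],255]]'
python3 -m crank '[[[0,0,0],[0,0,0],255],[[0,0,-8],[0,0,0],255],[[0,0,-25],[0,0,0],255],[[0,0,-50],[0,0,0],255],[[0,0,-80],[0,0,0],255],[[0,0,-115],[0,0,0],255],[[0,0,-150],[0,0,0],255],[[0,0,-180],[0,0,0],255],[[0,0,-185],[0,0,0],255],[[0,0,-185],[0,0,0],255]]'
python3 ins.py w31 119.5 648.8 -68
```

```text
t: 52.32
tool_pos: [648.3, -67.8, 147.7]
ee_rot: [180.0, -0.0, 90.0]
wrist_force: [0.5, 1.2, 0.4]
opening: 0.285
t: 53.58
tool_pos: [648.4, -67.9, 332.6]
ee_rot: [180.0, 0.0, 90.0]
wrist_force: [-0.2, -0.2, -1.9]
opening: 0.284
[648.25425917 -67.86107305 331.41123271] [ 0.89518832  0.38273436 -1.02784825] 0.2854448936366816
0 tip front [[319.9 187.2]] ring l/r [305.7 333.9] collar hi front [[320.  214.7]]
1 tip front [[319.9 188.2]] ring l/r [305.7 333.9] collar hi front [[320.  216.3]]
2 tip front [[319.9 189.2]] ring l/r [305.7 333.9] collar hi front [[320.  217.8]]
```

View pics/i_w31.png

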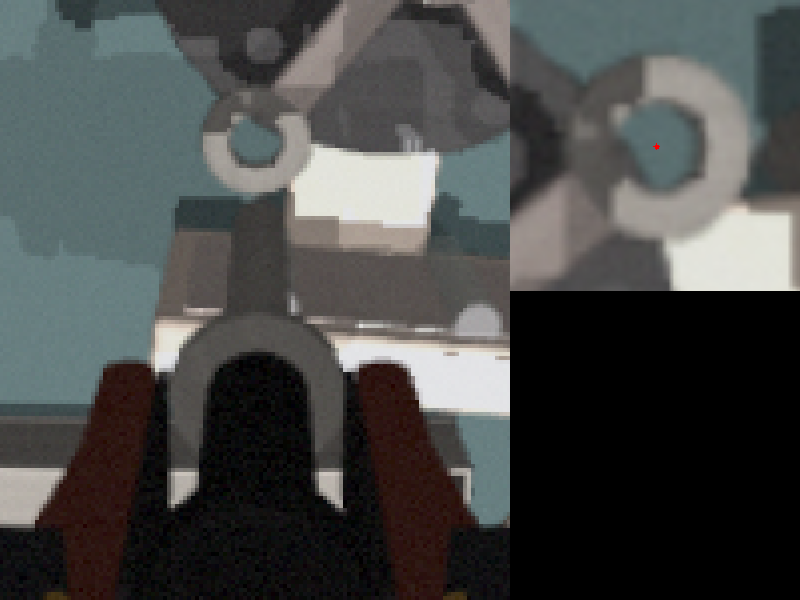

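```bash
python3 -m crank '[[[-15,-10,0],[0,0,0],255],[[-45,-30,0],[0,0,0],255],[[-80,-54,0],[0,0,0],255],[[-115,-78,0],[0,0,0],255],[[-150,-102,0],[0,0,0],255],[[-185,-126,0],[0,0,0],255],[[-210,-143,0],[0,0,0],255],[[-222.5,-151.5,0],[0,0,0],255],[[-222.5,-151.5,20],[0,0,0],255],[[-222.5,-151.5,30],[0,0,0],255]]'
python3 -m crank '[[[0,0,10],[0,0,0],255],[[0,0,10],[0,0,0],255],[[0,0,10],[0,0,0],255]]'
python3 - <<'E'
from wheel import *
info,p,d=snap('w32')
s=env.state();print(s['tool_pos'],s['wrist_force'],s['opening'])
q=patch(p,info,(450,-295),90,half=110,s=0.375); cv2.imwrite('pics/p32.png',q[:,:,::-1])
E
```

```text
t: 54.88
tool_pos: [496.3, -290.2, 300.9]
ee_rot: [-179.9, -0.1, 90.0]
wrist_force: [-0.5, 0.1, -1.2]
opening: 0.285
t: 55.25
tool_pos: [497.0, -290.1, 293.1]
ee_rot: [180.0, 0.0, 90.0]
wrist_force: [-0.1, -0.3, -0.5]
opening: 0.285
[ 497.01297759 -290.18854733  293.3719796 ] [-0.65318998 -0.35527964 -1.1820497 ] 0.2881831837606524
```

View pics/w32.png

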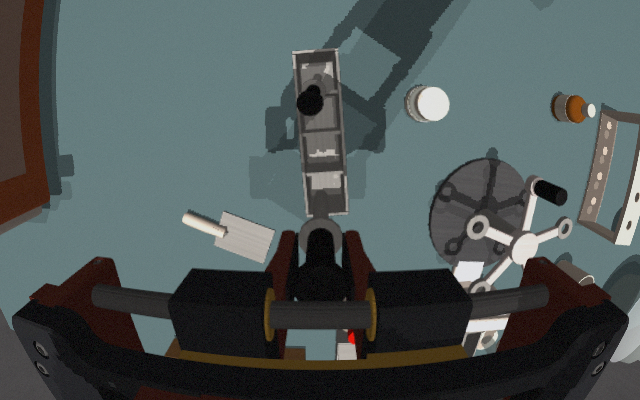

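View pics/p32.png

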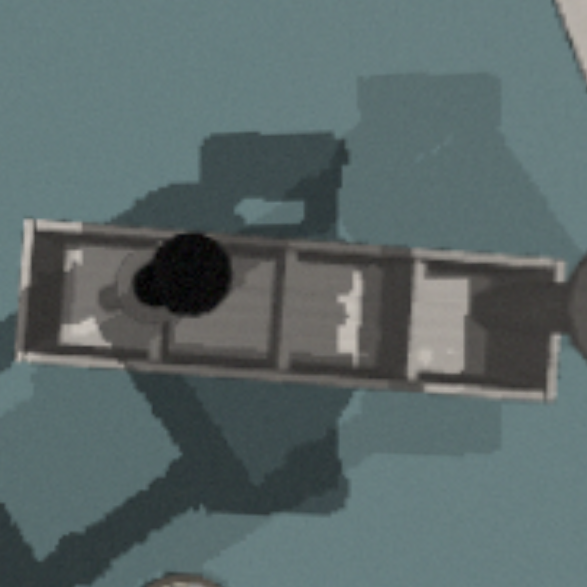

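The caddy was knocked about 22 mm towards the robot (ends now at x≈349 and x≈549); rod 1 is still in it, leaning slightly at (310,100). Retargeting to its far compartment at about (521,-284).

```bash
python3 -m crank '[[[3,12,0],[0,0,0],255],[[6.4,23,0],[0,0,0],255],[[6.4,23,15],[0,0,0],255],[[6.4,23,35],[0,0,0],255],[[6.4,23,55],[0,0,0],255],[[6.4,23,63],[0,0,0],255],[[6.4,23,63],[0,0,0],255],[[6.4,23,63],[0,0,0],255]]'
python3 - <<'E'
from wheel import *
info,p,d=snap('w33')
s=env.state();print(s['tool_pos'],s['wrist_force'],s['opening'])
q=patch(p,info,(450,-295),90,half=110,s=0.375); cv2.imwrite('pics/p33.png',q[:,:,::-1])
E
```

```text
t: 56.3
tool_pos: [520.0, -284.1, 230.6]
ee_rot: [179.9, 0.0, 90.0]
wrist_force: [0.6, -0.5, -0.8]
opening: 0.285
[ 520.04572    -284.11005882  230.74777405] [-0.08422101 -0.14562917 -1.05621786] 0.2868256928020841
```

View pics/w33.png

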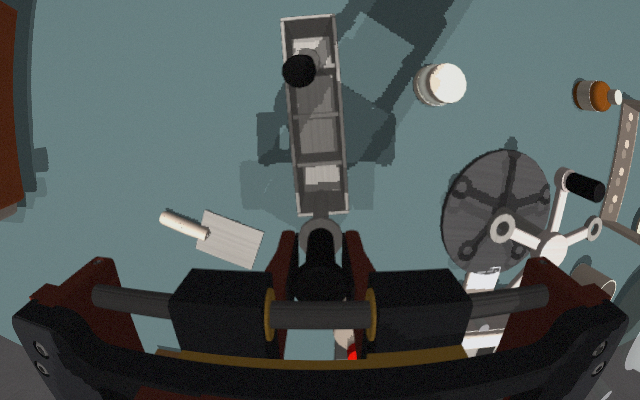

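View pics/p33.png

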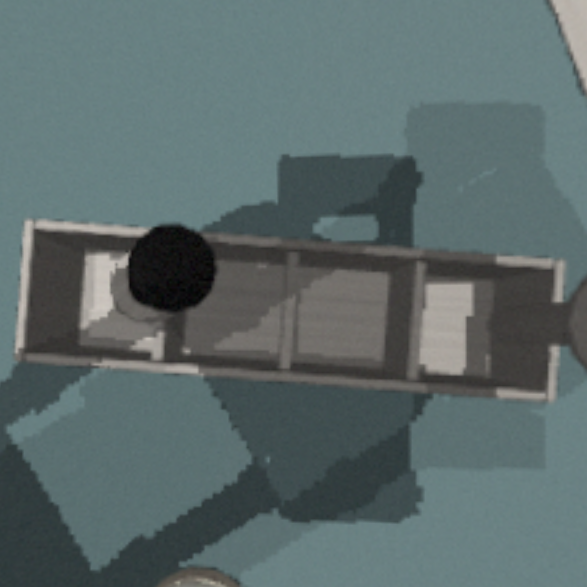

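```bash
python3 -m crank '[[[0,0,10],[0,0,0],255],[[0,0,22],[0,0,0],255],[[0,0,36],[0,0,0],255],[[0,0,50],[0,0,0],255],[[0,0,64],[0,0,0],255],[[0,0,78],[0,0,0],255],[[0,0,90],[0,0,0],255],[[0,0,98],[0,0,0],255],[[0,0,103],[0,0,0],255],[[0,0,103],[0,0,0],255]]'
python3 - <<'E'
from wheel import *
info,p,d=snap('w34')
s=env.state();print(s['tool_pos'],s['wrist_force'],s['opening'])
E
```

```text
t: 57.6
tool_pos: [519.7, -283.9, 126.4]
ee_rot: [-180.0, -0.0, 90.0]
wrist_force: [-0.3, 0.2, -1.0]
opening: 0.286
[ 519.86953135 -283.99883675  126.89183519] [-0.09290154  0.01046306 -0.71539391] 0.2864668895504332
```

View pics/w34.png

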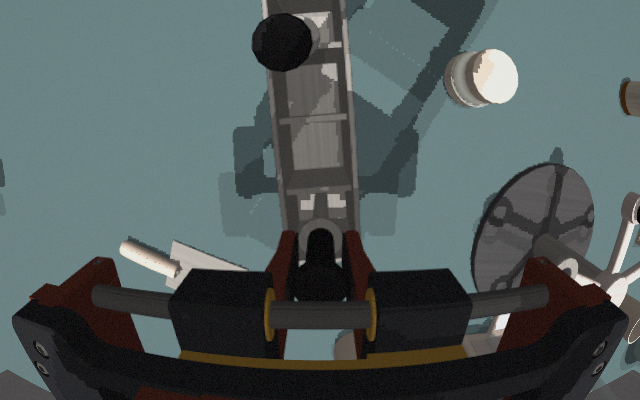

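```bash
python3 -m crank '[[[0,0,3],[0,0,0],255],[[0,0,3],[0,0,0],200],[[0,0,3],[0,0,0],150],[[0,0,3],[0,0,0],100],[[0,0,3],[0,0,0],60],[[0,0,3],[0,0,0],20],[[0,0,3],[0,0,0],0],[[0,0,3],[0,0,0],0],[[0,0,3],[0,0,0],0],[[0,0,3],[0,0,0],0]]'
python3 -m crank '[[[0,0,-15],[0,0,0],0],[[0,0,-50],[0,0,0],0],[[0,0,-95],[0,0,0],0],[[0,0,-145],[0,0,0],0],[[0,0,-190],[0,0,0],0],[[0,0,-210],[0,0,0],0],[[0,0,-210],[0,0,0],0],[[0,0,-210],[0,0,0],0]]'
python3 - <<'E'
from wheel import *
info,p,d=snap('w35'); snap('t35','top'); snap('s35','side')
s=env.state();print(s['tool_pos'],s['wrist_force'],s['opening'])
E
```

```text
t: 58.9
tool_pos: [519.8, -283.9, 123.6]
ee_rot: [-180.0, -0.0, 90.0]
wrist_force: [-1.0, 0.5, 0.3]
opening: 1.0
t: 59.9
tool_pos: [519.7, -283.9, 332.7]
ee_rot: [-179.9, -0.0, 90.0]
wrist_force: [0.1, 0.2, -0.4]
opening: 1.001
[ 519.52858119 -283.76643492  332.00607276] [ 0.37113853  0.06124065 -0.80905273] 1.0024323750771766
```

View pics/w35.png

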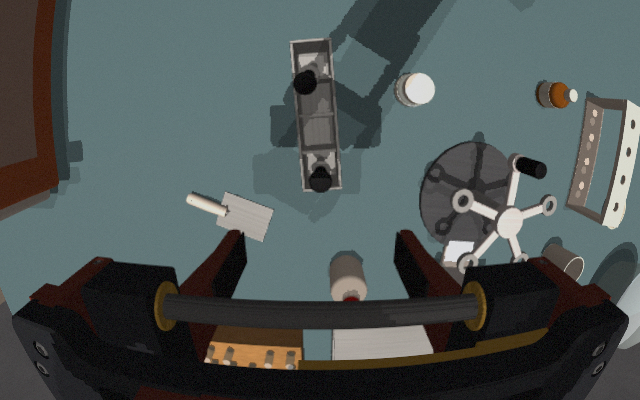

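View pics/s35.png

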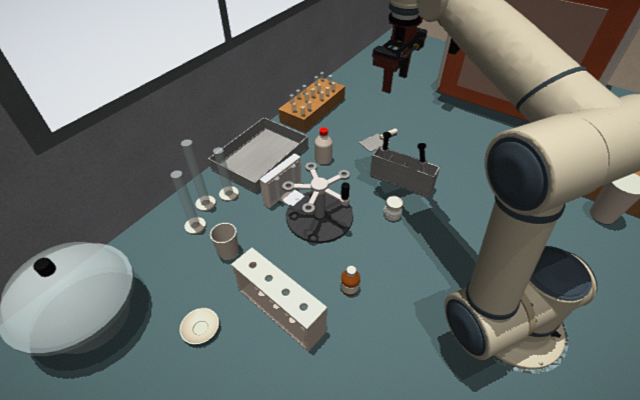

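Run:
```python
from h import *
s=env.state();print(s['t'],s['joint_vel'].round(2)); print(env.close_job())
```

```text
60.05 [-0.08 -0.14 -0.24 -0.01  0.11 -0.03]
the job is handed in; nothing more can be done
None
```

The job is handed in at t ≈ 60 s. It gives no verdict, so the result rests on my own checks.

**What I did:** Only two rods were there. I hung both in eyelets with the wheel at its start stop, then turned the crank anticlockwise by about 362°. Camera estimate of the wheel angle is about 6.32 rad; the joint itself can't be read. I then stood both rods in the two end compartments of the caddy.

**What happened on the way:**
- **Caddy:** Before I placed the second rod, it had been knocked about 22 mm toward the robot. I measured it again and moved the target to match.
- **Grip:** I saw no slackening. The opening stayed steady whenever the gripper held something.

**Last checks:**
- **Rods:** The final wrist and side pictures show both rods handle up in the caddy, the first leaning slightly. The rack and wheel are empty.
- **Bystanders:** They look unmoved and upright. I compared the pictures by eye and did not measure them.
- **Robot:** The gripper is open, about 165 mm above the rods, touching nothing.

**Disagreement:** My x readings differed by up to about 2 mm between the far and close views. The close-up pictures settled the eyelet fits, and I felt no contact forces during insertion.

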